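# Load the sampler rail with the calibration standards in order of strength

### The job

Get the sampler rail ready for a calibration run, which must go from weak to strong so that nothing is carried over: press the four blue standards (the tall white-capped vials) into the rail's four spring clips in order of shade, the palest in the clip beside the red end stop, then the light, the medium, and the darkest at the grey end. Push each one straight down until it sits upright on the clip's seat, and let go.

Things in the scene. Friction and masses are not known exactly. Their poses are not given: they have to be found in the camera images.
- standard_palest: Standard 1 of 4 in strength: closed glass vial, contents almost white sky blue, white ribbed cap with a round inlay of the same blue on top. Loose, upright, same shape as the others: body 27.5 mm across, straight from 2 to 68 mm height, then shoulder and 24 mm cap; 90 mm high, about 60 g. Origin: centre of underside, z up. Grip round the body 40 to 66 mm above the underside.
- standard_light: Standard 2 of 4 in strength: closed glass vial, contents light blue, white ribbed cap with a round inlay of the same blue on top. Loose, upright, same shape as the others: body 27.5 mm across, straight from 2 to 68 mm height, then shoulder and 24 mm cap; 90 mm high, about 60 g. Origin: centre of underside, z up. Grip round the body 40 to 66 mm above the underside.
- standard_medium: Standard 3 of 4 in strength: closed glass vial, contents strong royal blue, white ribbed cap with a round inlay of the same blue on top. Loose, upright, same shape as the others: body 27.5 mm across, straight from 2 to 68 mm height, then shoulder and 24 mm cap; 90 mm high, about 60 g. Origin: centre of underside, z up. Grip round the body 40 to 66 mm above the underside.
- standard_darkest: Standard 4 of 4 in strength: closed glass vial, contents navy, nearly black, white ribbed cap with a round inlay of the same blue on top. Loose, upright, same shape as the others: body 27.5 mm across, straight from 2 to 68 mm height, then shoulder and 24 mm cap; 90 mm high, about 60 g. Origin: centre of underside, z up. Grip round the body 40 to 66 mm above the underside.
- clip_1: Clip at the rail's +y end. Four bright sprung leaves at the corners of a black base 50 x 46 mm (x across the rail, y along it), round black seat pad between them. Origin: centre of the seat where a vial's underside comes to rest, 24 mm above the worktop, z up. Leaves' throat 26 mm wide, 16 mm above the seat; tips flared to 42 mm across, 31 mm above it.
- clip_2: Next clip along the rail from clip_1, all four alike (see clip_1). A vial is pushed straight down; the leaves spring apart and grip it. Passing the throat takes about 5 N (to 15 N if a few mm off centre), more than a vial's weight; below it only 1 to 3 N of friction resists until the seat. Neighbouring clips' centres are 50 to 62 mm apart.
- clip_3: Next clip along the rail from clip_2; same as clip_1, origin at the centre of its seat, z up. The rail under the clips is an aluminium profile 286 x 40 x 14 mm, fixed to the worktop, lying roughly along y (turned 0.05 to 0.43 rad, its -y end nearer the robot).
- clip_4: Clip at the rail's -y end, next after clip_3; same as clip_1, origin at the centre of its seat, z up, y along the rail.
- red_stop: Red end block of the rail, 46 x 18 mm, its top 46 mm above the worktop, with a black thumbscrew up to 57 mm. Fixed on either end of the rail, beside clip_1 or beside clip_4, 42 to 54 mm from that clip's centre; a like block in grey is on the other end. Red marks where the run begins. Origin: centre of its underside.
- rack_post (a point): Foot of the near left post of the room's shelf rack, an obstacle: a fixed grey steel post 40 mm square and 0.63 m high on a foot 84 mm square, 5 mm thick; its twin stands 0.17 m to the right (-y) and the rack's shelf runs away from them 0.63 m up. Swing the arm past in front of them (hand at x below 0.45 m while y is -0.45 to -0.12 m). The point is on the foot's top, on the post's axis.
Not all that is in view belongs to the job. What is shaped like the standard_palest but orange is not meant.

How it is judged (in metres and radians):
At the end, for the whole second after the job is handed in: Counted from the red end stop, the clips hold the palest, light, medium and darkest standard; each vial's underside is within 4 mm of its clip's seat in height and within 6 mm of its centre, the vial is upright within 0.12 rad, at rest and released (((y of red_stop in the frame of clip_2 above 0 m and horizontal distance between standard_palest and clip_1 below 0.006 m and z of standard_palest in the frame of clip_1 between -0.004 and 0.004 m and angle between each of standard_palest, standard_light, standard_medium, standard_darkest's own z axis and vertical below 0.12 rad and horizontal distance between standard_light and clip_2 below 0.006 m and z of standard_light in the frame of clip_2 between -0.004 and 0.004 m and horizontal distance between standard_medium and clip_3 below 0.006 m and z of standard_medium in the frame of clip_3 between -0.004 and 0.004 m and horizontal distance between standard_darkest and clip_4 below 0.006 m and z of standard_darkest in the frame of clip_4 between -0.004 and 0.004 m) or (y of red_stop in the frame of clip_2 below 0 m and horizontal distance between standard_palest and clip_4 below 0.006 m and z of standard_palest in the frame of clip_4 between -0.004 and 0.004 m and angle between each of standard_palest, standard_light, standard_medium, standard_darkest's own z axis and vertical below 0.12 rad and horizontal distance between standard_light and clip_3 below 0.006 m and z of standard_light in the frame of clip_3 between -0.004 and 0.004 m and horizontal distance between standard_medium and clip_2 below 0.006 m and z of standard_medium in the frame of clip_2 between -0.004 and 0.004 m and horizontal distance between standard_darkest and clip_1 below 0.006 m and z of standard_darkest in the frame of clip_1 between -0.004 and 0.004 m)) and linear speed of each of standard_palest, standard_light, standard_medium, standard_darkest below 0.02 m/s and contact force between each of standard_palest, standard_light, standard_medium, standard_darkest and the fingers below 0.1 N); the robot touches nothing.
It also fails if it takes over 102 s, if anything falls off the work surface, if the arm or the gripper's body presses on something with over 40 N, if the wrist force passes 120 N, or if a joint passes its speed limit or range.

### The arm

A 6-joint arm with a two-finger parallel gripper is mounted at the origin on a cart in front of the work surface, level with it; the furniture and walls round the work are solid. World frame = base frame: x ahead of the robot, y to its left, z up, the work surface at z = 0. Lengths are in m, angles in degrees, forces in N, time in s.
With the tool pointing down it reaches from about 0.35 to 0.875 m from the base axis. Payload 4.2 kg.
Tool frame: the origin (TCP) lies midway between the tips of the shut fingers; the grasp point (between the pads) lies 19 mm behind it; z points along the fingers, y is the line along which they close (so a half turn about z gives the same grasp; the last joint's range is limited). The gripper opens to 87 mm and grips with 3 to 60 N. Pads are 19 mm wide; open, the fingers measure 117 mm over their backs; the gripper's body (75 mm by 190 mm) begins 51 mm behind the grasp point.
Start: joints at [79.389, 22.042, 0.453, 0, -68.411, -14.817], TCP at [0.268, 0.564, 0.223] pointing down, gripper open.
Joint ranges: [-179.83, 179.83], [-69.29, 118.12], [-61.27, 80.66], [-181.25, 117.63], [-171.15, -9.14], [-177.46, 177.46]. Speed limits (degrees/s): [159.86, 159.86, 180, 180, 180, 180].

### API

Orientations are given as a 3x3 rotation matrix whose columns are the frame's x, y, z axes.
In Python, from station import * gives the robot as it stands. The module is installed in compiled form; this text tells all that it offers.
- The arm moves only by the tool servo_tool, never from a script. Its argument "deltas" is a list of rows, each an object of numbers: "tx", "ty", "tz": the shift along the tool's x, y, z in mm; "ax", "ay", "az": the turn, a rotation vector about the tool's x, y, z in rad; "claw": the finger opening in mm, from 0 to 87. In form: [{"tx": .., "ty": .., "tz": .., "ax": .., "ay": .., "az": .., "claw": ..}, ...]. A call has 1 to 12 rows; each row is the pose to reach, as a shift and turn from the pose commanded when the call began, along the tool's axes at that moment; what a row does not reach only later rows make up. A row lasts 1/12 s, in which the tool goes at most 41.7 mm and 7.16 degrees, less where a joint would pass 70% of its speed; a pose out of reach is approached as far as the arm can. A call with a gripper value outside its range is refused whole. The fingers move at their own pace and stop on an object; the grip force is fixed at half the most. Time passes only in rows, so rows that repeat a pose let the fingers close. It gives the time, the measured TCP pose, the force, the opening and the grip force at its end, in the units of the state.
- sense(): the state, without advancing time (a new reading comes with each control period).
- capture(name): name is "side" or "top"; returns the picture (400x640x3 uint8, blue, green, red); there is no depth.
- calibration(name): a dict with "fx", "fy", "cx", "cy" (pixels), "cam_to_world" (4x4, takes a point from camera to world coordinates). Camera axes: x right, y down, z forward; pixel columns grow to the right and rows downward; lengths in m; the calibration is good to about 2 mm. A picture is of the moment at which its call begins. calibration takes no time and is no camera call.
- finish_job(): hands the job in; it is judged then, once.
Trained networks look in the newest picture that a camera, given by its name, has taken for a name from the list of things; names that differ only in an ending like _2 or _b are one class to them, and where a whole thing is asked for, a point or a joint stands for the part that bears it (a point fixed in the world has none). Each returns a list of dicts, best first, with "confidence" (0 to 1); they miss things now and then, are a little off and sometimes report something else, mostly with a low value. They report only what shows in the picture. A call takes as long as a camera call. They do not tell look-alikes from the thing itself.
- recognise(label, camera): "xyz" ([x, y, z] in m, in the coordinates of the camera as it stood for that picture, good to about 4 mm: the middle of the surface that is visible of it).
- trace(label, camera): "mask" (400x640 bool, what is visible of it).
The state is a dict: "time_s": time; "joints": joint angles; "joint_velocities": joint speeds; "effort": joint torques, N m; "tcp_pos": TCP position; "ee_rot": TCP orientation; "wrist_force": force on the tool from outside, world axes, zero at the start; "moment": the same for the moment, N m; "gripper_width": opening from 0.0 (shut) to 1.0 (fully open); "gripper_force": force on a finger pad.
Only numpy, scipy, OpenCV 4.12 (cv2) and the standard library are available. Lean on these libraries where they do the work, as an engineer would, in place of code of your own. Each camera call takes 0.05 s, during which the arm holds its last target. There are 200 camera calls.

## Working session

There is one attempt and no reset: what is moved stays moved. The work goes in short steps, Python scripts to look and compute and a tool call to move; the robot and the scene stay as the last step left them, time stands still between calls to the robot, and variables do not carry over. Pictures are saved under pics/ and viewed, at most 14 in all, crops included, and the job is handed in when it is done.

Besides the shell and the picture viewer there is one more tool, called after "Call:" by a JSON object that holds its "method" and its "body", one argument or row to a line. servo_tool: Moves the arm, as the interface text tells. Its arguments: {"type":"object","properties":{"deltas":{"type":"array","items":{"type":"object","properties":{"tx":{"type":"number"},"ty":{"type":"number"},"tz":{"type":"number"},"ax":{"type":"number"},"ay":{"type":"number"},"az":{"type":"number"},"claw":{"type":"number"}}}}},"required":["deltas"]}

```bash
mkdir -p pics
python3 - <<'E'
from station import *
import cv2,numpy as np
for n in("side","top"):
    cv2.imwrite(f"pics/{n}0.png",capture(n))
    c=calibration(n);print(n,c["fx"],c["fy"],c["cx"],c["cy"]);print(np.round(c["cam_to_world"],4))
s=sense();print(s["time_s"],s["tcp_pos"],np.round(s["ee_rot"],4),s["gripper_width"])
E
```

```text
side 511.45188273854995 511.45188273854995 320.203116297637 196.551951989896
[[ 0.9795 -0.1465  0.1383  0.3404]
 [-0.2008 -0.6503  0.7327 -0.6539]
 [-0.0174 -0.7454 -0.6664  0.7381]
 [ 0.      0.      0.      1.    ]]
top 400.30239472655427 400.30239472655427 318.812931642633 206.0118556528893
[[-0.0065 -0.999   0.044   0.4237]
 [-0.9999  0.0069  0.0077  0.1263]
 [-0.008  -0.044  -0.999   1.1057]
 [ 0.      0.      0.      1.    ]]
0.1 [0.26811507 0.56398861 0.22157597] [[ 9.031e-01 -4.295e-01 -7.000e-04]
 [-4.295e-01 -9.031e-01 -1.800e-03]
 [ 1.000e-04  1.900e-03 -1.000e+00]] 0.9979462877937774
```

View pics/side0.png

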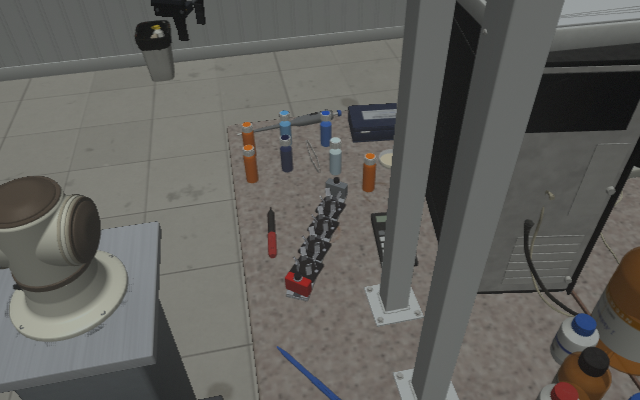

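View pics/top0.png

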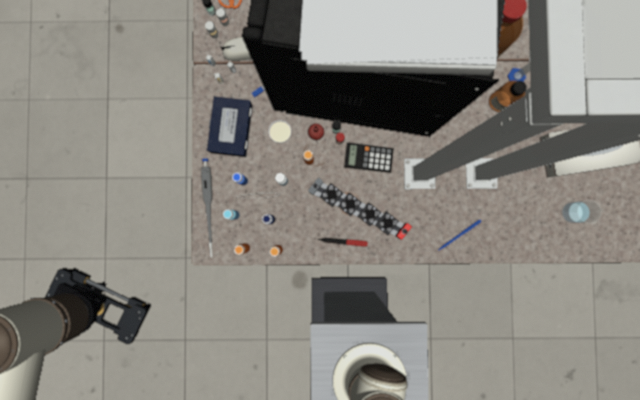

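The red stop (404,231 in top) is at the -y end of the rail, so palest goes to clip_4.
Vials in top: palest (280,179), light (229,214), medium (238,179), darkest (268,219). The look-alikes are orange ones at (308,156), (240,250) and (275,251). Next I'll take close crops and run the networks.

```bash
cat > h.py <<'E'
from station import *
import cv2,numpy as np
C={n:calibration(n) for n in("side","top")}
def ray(n,u,v):
    c=C[n];T=np.array(c["cam_to_world"]);d=T[:3,:3]@np.array([(u-c["cx"])/c["fx"],(v-c["cy"])/c["fy"],1]);return T[:3,3],d
def atz(n,u,v,z):
    o,d=ray(n,u,v);return o+d*(z-o[2])/d[2]
def tri(pa,pb):
    (o1,d1),(o2,d2)=ray("top",*pa),ray("side",*pb)
    k=np.linalg.lstsq(np.c_[d1,-d2],o2-o1,rcond=None)[0];a,b=o1+k[0]*d1,o2+k[1]*d2
    return (a+b)/2,np.linalg.norm(a-b)
def toW(n,p):
    T=np.array(C[n]["cam_to_world"]);return T[:3,:3]@np.array(p)+T[:3,3]
E
python3 - <<'E'
from h import *
t=capture("top");s=capture("side")
cv2.imwrite("pics/t1.png",cv2.resize(t[135:265,190:420],None,fx=3.45,fy=3.45,interpolation=cv2.INTER_CUBIC))
cv2.imwrite("pics/s1.png",cv2.resize(s[100:305,225:410],None,fx=2.9,fy=2.9,interpolation=cv2.INTER_CUBIC))
for l in["standard_palest","standard_light","standard_medium","standard_darkest","clip_1","red_stop","rack_post"]:
  for n in("top","side"):
    for r in recognise(l,n):
        if r["confidence"]>.3: print(l,n,round(r["confidence"],2),np.round(toW(n,r["xyz"]),3))
E
```

```text
standard_palest top 0.66 [0.539 0.231 0.086]
standard_palest top 0.66 [0.594 0.163 0.087]
standard_palest top 0.57 [0.354 0.246 0.092]
standard_palest top 0.51 [0.357 0.337 0.088]
standard_palest side 0.81 [0.542 0.222 0.053]
standard_palest side 0.61 [0.362 0.326 0.072]
standard_palest side 0.56 [0.6   0.149 0.053]
standard_palest side 0.55 [0.357 0.237 0.052]
standard_light top 0.57 [0.452 0.363 0.085]
standard_light side 0.53 [0.448 0.359 0.066]
standard_medium side 0.57 [0.547 0.329 0.055]
standard_darkest side 0.87 [0.437 0.257 0.054]
clip_1 top 0.87 [ 0.446 -0.001  0.024]
clip_1 top 0.75 [0.502 0.104 0.021]
clip_1 top 0.73 [0.471 0.048 0.025]
clip_1 top 0.56 [ 0.422 -0.049  0.021]
clip_1 top 0.5 [0.538 0.232 0.091]
clip_1 side 0.94 [ 0.42  -0.051  0.024]
clip_1 side 0.92 [0.475 0.047 0.023]
clip_1 side 0.91 [0.506 0.096 0.025]
clip_1 side 0.78 [ 0.456 -0.007  0.026]
red_stop side 0.76 [ 0.407 -0.097  0.044]Traceback (most recent call last):
  File "<stdin>", line 7, in <module>
ValueError: it knows: clip, red_stop, standard_darkest, standard_light, standard_medium, standard_palest
```

View pics/t1.png

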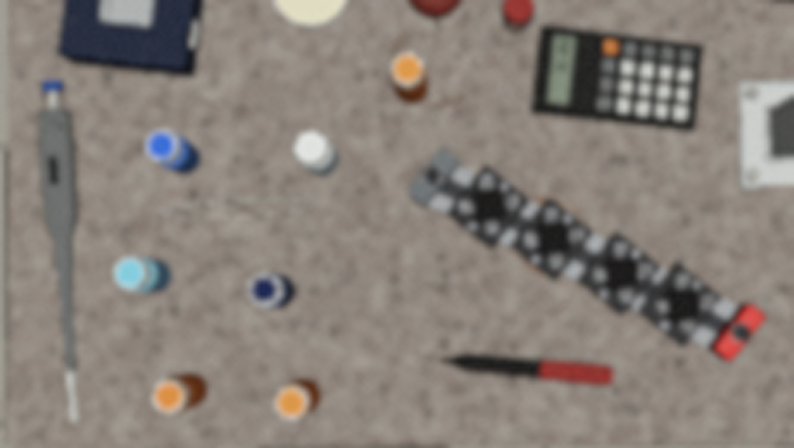

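View pics/s1.png

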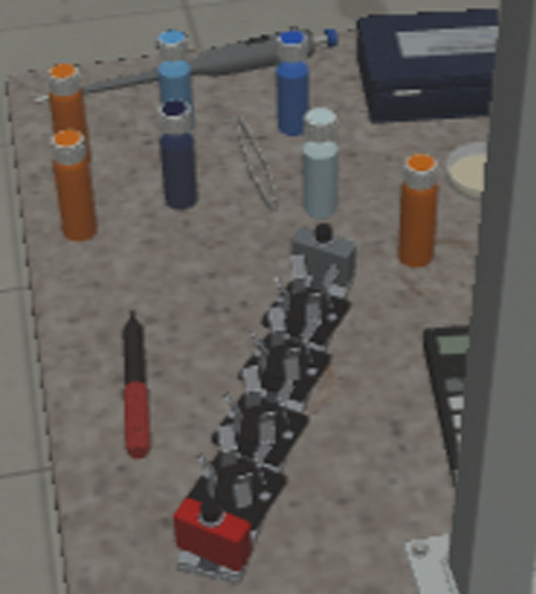

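The crops confirm the choice. Inlay centres in the top crop are medium (161,147), palest (312,148), light (129,273) and darkest (264,290), and the others are plainly orange. Next step is triangulating the caps and fitting the rail.

```bash
cat > m.py <<'E'
from h import *
from scipy.ndimage import label,center_of_mass
t=cv2.imread("pics/top0.png");s=cv2.imread("pics/side0.png")
tp=dict(medium=(161,147),palest=(312,148),light=(129,273),darkest=(264,290))
sp=dict(medium=(292,39),palest=(320,117),light=(173,40),darkest=(174,110))
for k in tp:
    a=(tp[k][0]-1.2)/3.45+190,(tp[k][1]-1.2)/3.45+135; b=(sp[k][0]-1)/2.9+225,(sp[k][1]-1)/2.9+100
    p,e=tri(a,b);print(k,np.round(p,4),"gap",round(e,4),"top@.09",np.round(atz("top",*a,.09)[:2],4),"side@.09",np.round(atz("side",*b,.09)[:2],4))
P=[(484,206),(553,237),(622,271),(684,305)]
for q in P: print("seat",np.round(atz("top",(q[0]-1.2)/3.45+190,(q[1]-1.2)/3.45+135,.024),4))
for n in("top","side"):
  capture(n)
  for r in trace("clip_1",n):
    m=r["mask"]
    if r["confidence"]>.4:
        v,u=np.nonzero(m);(cx,cy),wh,an=cv2.minAreaRect(np.c_[u,v].astype(np.float32))
        print(n,round(r["confidence"],2),m.sum(),"cen",np.round(atz(n,u.mean(),v.mean(),.03),4)[:2],"rect",np.round(atz(n,cx,cy,.022),4)[:2],np.round(wh,1),round(an,1))
E
python3 m.py
```

```text
medium [0.5446 0.3445 0.0878] gap 0.0022 top@.09 [0.5433 0.3442] side@.09 [0.5451 0.3412]
palest [0.5425 0.2323 0.0896] gap 0.0016 top@.09 [0.5417 0.2324] side@.09 [0.5432 0.2317]
light [0.4514 0.3685 0.0856] gap 0.0021 top@.09 [0.4502 0.3676] side@.09 [0.4517 0.3615]
darkest [0.4377 0.2682 0.088 ] gap 0.0012 top@.09 [0.437 0.268] side@.09 [0.4379 0.2653]
seat [0.5027 0.1043 0.024 ]
seat [0.4779 0.0504 0.024 ]
seat [ 0.4509 -0.0033  0.024 ]
seat [ 0.424  -0.0514  0.024 ]
top 0.85 325 cen [ 0.4233 -0.0454] rect [ 0.4232 -0.0466] [17.7 18.9] 39.8
top 0.73 272 cen [0.4998 0.1024] rect [0.5004 0.1023] [16.2 17.2] 36.9
top 0.71 132 cen [0.4499 0.3719] rect [0.45   0.3743] [ 9. 15.] 90.0
top 0.69 314 cen [0.4738 0.0549] rect [0.4741 0.0546] [17.7 18.5] 40.6
top 0.61 119 cen [0.4364 0.2708] rect [0.4371 0.2712] [10. 13.] 90.0
top 0.52 315 cen [0.45   0.0021] rect [0.4501 0.0016] [17.3 18.9] 38.7
side 0.97 552 cen [ 0.4532 -0.0046] rect [0.4563 0.0031] [26.8 29.2] 22.6
side 0.77 379 cen [0.5059 0.0948] rect [0.5099 0.1048] [23.6 24.6] 21.0
side 0.74 458 cen [0.4789 0.0462] rect [0.4827 0.0565] [25.8 26.8] 22.6
side 0.56 601 cen [ 0.4272 -0.0518] rect [ 0.4304 -0.0411] [29.2 28.1] 30.3
```

```bash
cat > ov.py <<'E'
from h import *
import sys
def proj(n,p):
    c=C[n];T=np.linalg.inv(np.array(c["cam_to_world"]));q=T[:3,:3]@p+T[:3,3];return c["fx"]*q[0]/q[2]+c["cx"],c["fy"]*q[1]/q[2]+c["cy"]
def ov(n,img,clips,yaw,x0,y0,x1,y1,f,out):
    I=cv2.resize(img[y0:y1,x0:x1],None,fx=f,fy=f,interpolation=cv2.INTER_CUBIC)
    S=lambda p:tuple(int(round(v)) for v in((proj(n,p)[0]-x0+.5)*f-.5,(proj(n,p)[1]-y0+.5)*f-.5))
    ex,ey=np.array([np.cos(yaw),-np.sin(yaw),0]),np.array([np.sin(yaw),np.cos(yaw),0])
    for c in clips:
        c=np.array([*c,0.])
        pts=[S(c+a*.025*ex+b*.023*ey+[0,0,.022]) for a,b in((1,1),(1,-1),(-1,-1),(-1,1))]
        cv2.polylines(I,[np.array(pts)],True,(0,255,0),1)
        cir=[S(c+.0135*(np.cos(t)*ex+np.sin(t)*ey)+[0,0,.024]) for t in np.linspace(0,6.3,24)]
        cv2.polylines(I,[np.array(cir)],False,(0,255,255),1)
        cir=[S(c+.021*(np.cos(t)*ex+np.sin(t)*ey)+[0,0,.055]) for t in np.linspace(0,6.3,24)]
        cv2.polylines(I,[np.array(cir)],False,(255,0,255),1)
        cv2.circle(I,S(c+[0,0,.024]),2,(0,0,255),-1)
    cv2.imwrite(out,I)
E
python3 - <<'E'
from ov import *
cl=[(.5027,.1043),(.4769,.0515),(.4505,-.0015),(.424,-.0514)]
A=cv2.imread("pics/top0.png");B=cv2.imread("pics/side0.png")
ov("top",A,cl,.465,305,170,415,245,7,"pics/o1.png");ov("side",B,cl,.465,280,170,352,302,4.5,"pics/o2.png")
a=cv2.imread("pics/o1.png");b=cv2.imread("pics/o2.png");print(a.shape,b.shape)
E
```

```text
(525, 770, 3) (594, 324, 3)
```

View pics/o1.png

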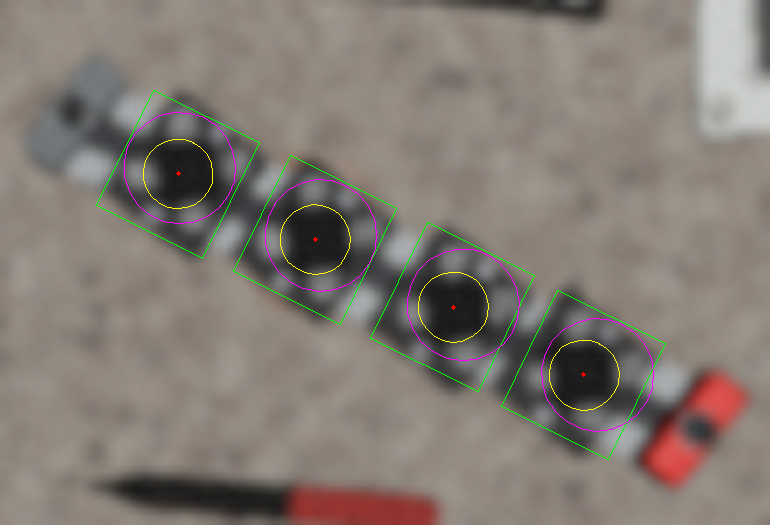

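View pics/o2.png

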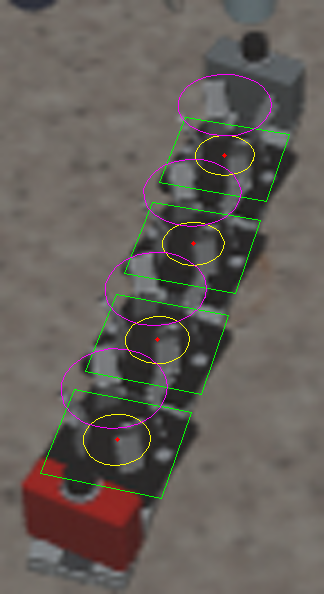

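The overlay puts the seats at about (178,173), (315,239), (453,307) and (583,374) in the top crop, in agreement. The side view shows a constant few-mm calibration offset, so I'll correct that relatively once I hold a vial. First I'll move above the palest and turn the fingers across the rail.

Call:
{"method": "servo_tool", "body": {
  "deltas": [
    {"tx":30,"ty":14,"az":0.12,"claw":60},
    {"tx":60,"ty":28,"az":0.24,"claw":60},
    {"tx":90,"ty":42,"az":0.36,"claw":60},
    {"tx":120,"ty":56,"az":0.48,"claw":60},
    {"tx":150,"ty":70,"az":0.6,"claw":60},
    {"tx":180,"ty":84,"az":0.72,"claw":60},
    {"tx":210,"ty":98,"az":0.84,"claw":60},
    {"tx":240,"ty":112,"az":0.96,"claw":60},
    {"tx":270,"ty":126,"az":1.08,"claw":60},
    {"tx":300,"ty":140,"az":1.2,"claw":60},
    {"tx":330,"ty":154,"az":1.32,"claw":60},
    {"tx":360,"ty":168,"az":1.44,"claw":60}
  ]
}}

```text
schema error: expected keys tx, ty, tz, ax, ay, az, claw
```

```bash
cat > go.py <<'E'
from h import *
from scipy.spatial.transform import Rotation as R
import sys
# target x y z [yaw of tool x in rad]; prints tool-frame deltas
def go(x,y,z,yaw=None):
    s=sense();M=np.array(s["ee_rot"]);d=M.T@(np.array([x,y,z])-s["tcp_pos"])*1000
    if yaw is None: yaw=np.arctan2(M[1,0],M[0,0])
    G=np.array([[np.cos(yaw),np.sin(yaw),0],[np.sin(yaw),-np.cos(yaw),0],[0,0,-1]])
    print("d",np.round(d,1),"rot",np.round(R.from_matrix(M.T@G).as_rotvec(),4))
def st():
    s=sense();M=np.array(s["ee_rot"])
    print("t",round(s["time_s"],2),"tcp",np.round(s["tcp_pos"],4),"xyaw",round(float(np.arctan2(M[1,0],M[0,0])),3),"tilt",np.round(M[:2,2],4),"j",np.round(s["joints"],1),"F",np.round(s["wrist_force"],1),"w",round(s["gripper_width"]*87,1),"gf",round(float(np.max(s["gripper_force"])),1))
if len(sys.argv)>3: st();go(*map(float,sys.argv[1:]))
E
python3 go.py .5417 .2324 .2 -2.036
```

```text
t 1.0 tcp [0.2683 0.5644 0.2226] xyaw -0.444 tilt [-0. -0.] j [ 79.4  22.    0.5   0.  -68.4 -14.8] F [-0.1 -0.4  0.7] w 86.5 gf 0.0
d [389.5 182.5  22.6] rot [ 0.     -0.      1.5922]
```

All keys are required.

Call:
{"method": "servo_tool", "body": {
  "deltas": [
    {"tx":30,"ty":14,"tz":0,"ax":0,"ay":0,"az":0.12,"claw":60},
    {"tx":60,"ty":28,"tz":0,"ax":0,"ay":0,"az":0.24,"claw":60},
    {"tx":90,"ty":42,"tz":0,"ax":0,"ay":0,"az":0.36,"claw":60},
    {"tx":120,"ty":56,"tz":0,"ax":0,"ay":0,"az":0.48,"claw":60},
    {"tx":150,"ty":70,"tz":0,"ax":0,"ay":0,"az":0.6,"claw":60},
    {"tx":180,"ty":84,"tz":0,"ax":0,"ay":0,"az":0.72,"claw":60},
    {"tx":210,"ty":98,"tz":0,"ax":0,"ay":0,"az":0.84,"claw":60},
    {"tx":240,"ty":112,"tz":0,"ax":0,"ay":0,"az":0.96,"claw":60},
    {"tx":270,"ty":126,"tz":0,"ax":0,"ay":0,"az":1.08,"claw":60},
    {"tx":300,"ty":140,"tz":0,"ax":0,"ay":0,"az":1.2,"claw":60},
    {"tx":330,"ty":154,"tz":0,"ax":0,"ay":0,"az":1.32,"claw":60},
    {"tx":360,"ty":168,"tz":0,"ax":0,"ay":0,"az":1.44,"claw":60}
  ]
}}

```text
time_s: 2.0
tcp_pos: [0.5222, 0.2568, 0.2228]
ee_rot: [[-0.313, -0.95, 0.0], [-0.95, 0.313, 0.0], [-0.0, -0.0, -1.0]]
wrist_force: [0.4, 0.2, -0.5]
gripper_width: 0.69
gripper_force: 0.0
```

```bash
python3 go.py .5417 .2324 .15 -2.036
```

```text
t 2.0 tcp [0.5222 0.2568 0.2228] xyaw -1.89 tilt [0.0004 0.0003] j [ 42.1  17.8  -5.8   0.  -66.3 -60.4] F [ 0.4  0.2 -0.5] w 60.0 gf 0.0
d [ 17.1 -26.2  72.8] rot [-0.0003  0.0004  0.1464]
```

Call:
{"method": "servo_tool", "body": {
  "deltas": [
    {"tx":9,"ty":-13,"tz":20,"ax":0,"ay":0,"az":0.08,"claw":60},
    {"tx":17,"ty":-26,"tz":40,"ax":0,"ay":0,"az":0.146,"claw":60},
    {"tx":18,"ty":-26,"tz":65,"ax":0,"ay":0,"az":0.146,"claw":60},
    {"tx":18,"ty":-26,"tz":90,"ax":0,"ay":0,"az":0.146,"claw":60},
    {"tx":18,"ty":-26,"tz":115,"ax":0,"ay":0,"az":0.146,"claw":60},
    {"tx":18,"ty":-26,"tz":140,"ax":0,"ay":0,"az":0.146,"claw":60},
    {"tx":18,"ty":-26,"tz":160,"ax":0,"ay":0,"az":0.146,"claw":60},
    {"tx":18,"ty":-26,"tz":175,"ax":0,"ay":0,"az":0.146,"claw":60},
    {"tx":18,"ty":-26,"tz":183,"ax":0,"ay":0,"az":0.146,"claw":60},
    {"tx":18,"ty":-26,"tz":183,"ax":0,"ay":0,"az":0.146,"claw":60},
    {"tx":18,"ty":-26,"tz":183,"ax":0,"ay":0,"az":0.146,"claw":30},
    {"tx":18,"ty":-26,"tz":183,"ax":0,"ay":0,"az":0.146,"claw":20}
  ]
}}

```text
time_s: 3.0
tcp_pos: [0.5414, 0.2336, 0.0408]
ee_rot: [[-0.443, -0.897, 0.002], [-0.897, 0.443, 0.001], [-0.002, -0.001, -1.0]]
wrist_force: [-0.7, -0.1, -0.1]
gripper_width: 0.609
gripper_force: 0.0
```

Call:
{"method": "servo_tool", "body": {
  "deltas": [
    {"tx":0,"ty":0,"tz":0,"ax":0,"ay":0,"az":0,"claw":20},
    {"tx":0,"ty":0,"tz":0,"ax":0,"ay":0,"az":0,"claw":20},
    {"tx":0,"ty":0,"tz":0,"ax":0,"ay":0,"az":0,"claw":20},
    {"tx":0,"ty":0,"tz":0,"ax":0,"ay":0,"az":0,"claw":20}
  ]
}}

```text
time_s: 3.33
tcp_pos: [0.5408, 0.2332, 0.0402]
ee_rot: [[-0.443, -0.897, 0.001], [-0.897, 0.443, 0.001], [-0.001, -0.001, -1.0]]
wrist_force: [1.0, 0.1, 0.0]
gripper_width: 0.318
gripper_force: 0.9
```

```bash
python3 go.py .424 -.0514 .22 -2.036
```

```text
t 3.33 tcp [0.5408 0.2332 0.0402] xyaw -2.03 tilt [0.001  0.0007] j [ 39.1  29.3 -17.3   0.  -43.3 -65.4] F [1.  0.1 0. ] w 27.7 gf 0.9
d [ 306.7  -21.5 -180.1] rot [-0.0006  0.001   0.0063]
```

Call:
{"method": "servo_tool", "body": {
  "deltas": [
    {"tx":0,"ty":0,"tz":0,"ax":0,"ay":0,"az":0,"claw":20},
    {"tx":0,"ty":0,"tz":-5,"ax":0,"ay":0,"az":0,"claw":20},
    {"tx":0,"ty":0,"tz":-20,"ax":0,"ay":0,"az":0,"claw":20},
    {"tx":0,"ty":0,"tz":-40,"ax":0,"ay":0,"az":0,"claw":20},
    {"tx":0,"ty":0,"tz":-62,"ax":0,"ay":0,"az":0,"claw":20},
    {"tx":5,"ty":0,"tz":-84,"ax":0,"ay":0,"az":0,"claw":20},
    {"tx":18,"ty":-1,"tz":-104,"ax":0,"ay":0,"az":0,"claw":20},
    {"tx":35,"ty":-3,"tz":-118,"ax":0,"ay":0,"az":0,"claw":20},
    {"tx":58,"ty":-5,"tz":-125,"ax":0,"ay":0,"az":0,"claw":20},
    {"tx":83,"ty":-7,"tz":-125,"ax":0,"ay":0,"az":0,"claw":20},
    {"tx":110,"ty":-8,"tz":-125,"ax":0,"ay":0,"az":0,"claw":20},
    {"tx":137,"ty":-10,"tz":-125,"ax":0,"ay":0,"az":0,"claw":20}
  ]
}}

```text
time_s: 4.33
tcp_pos: [0.4878, 0.1048, 0.1648]
ee_rot: [[-0.443, -0.897, -0.0], [-0.897, 0.443, 0.0], [-0.0, 0.0, -1.0]]
wrist_force: [1.4, -1.3, -0.9]
gripper_width: 0.309
gripper_force: 30.0
```

Call:
{"method": "servo_tool", "body": {
  "deltas": [
    {"tx":27,"ty":-2,"tz":0,"ax":0,"ay":0,"az":0,"claw":20},
    {"tx":54,"ty":-4,"tz":0,"ax":0,"ay":0,"az":0,"claw":20},
    {"tx":81,"ty":-6,"tz":0,"ax":0,"ay":0,"az":0,"claw":20},
    {"tx":106,"ty":-8,"tz":0,"ax":0,"ay":0,"az":0,"claw":20},
    {"tx":129,"ty":-9,"tz":0,"ax":0,"ay":0,"az":0,"claw":20},
    {"tx":148,"ty":-10,"tz":0,"ax":0,"ay":0,"az":0,"claw":20},
    {"tx":161,"ty":-11,"tz":0,"ax":0,"ay":0,"az":0,"claw":20},
    {"tx":168,"ty":-12,"tz":0,"ax":0,"ay":0,"az":0,"claw":20},
    {"tx":170,"ty":-12,"tz":0,"ax":0,"ay":0,"az":0,"claw":20},
    {"tx":170,"ty":-12,"tz":0,"ax":0,"ay":0,"az":0,"claw":20},
    {"tx":170,"ty":-12,"tz":0,"ax":0,"ay":0,"az":0,"claw":20}
  ]
}}

```text
time_s: 5.25
tcp_pos: [0.4246, -0.0516, 0.1646]
ee_rot: [[-0.443, -0.897, 0.0], [-0.897, 0.443, 0.0], [-0.0, -0.0, -1.0]]
wrist_force: [-0.1, -0.1, -0.4]
gripper_width: 0.311
gripper_force: 30.0
```

```bash
python3 go.py .424 -.0514 .12 -2.036
python3 - <<'E'
from h import *
t=capture("top");s=capture("side")
cv2.imwrite("pics/t2.png",t);cv2.imwrite("pics/s2.png",s)
a=cv2.resize(t[170:290,330:430],None,fx=4,fy=4,interpolation=cv2.INTER_CUBIC);b=cv2.resize(s[170:320,250:350],None,fx=4,fy=4,interpolation=cv2.INTER_CUBIC)
I=np.zeros((600,800,3),np.uint8);I[:a.shape[0],:400]=a;I[:b.shape[0],400:]=b
cv2.imwrite("pics/v2.png",I)
E
```

```text
t 5.25 tcp [ 0.4246 -0.0516  0.1646] xyaw -2.029 tilt [0.0004 0.0001] j [ 15.    5.9 -30.7  -0.  -53.4 -41.3] F [-0.1 -0.1 -0.4] w 27.0 gf 30.0
d [ 0.1  0.6 44.6] rot [-0.0003  0.0003  0.0065]
```

View pics/v2.png

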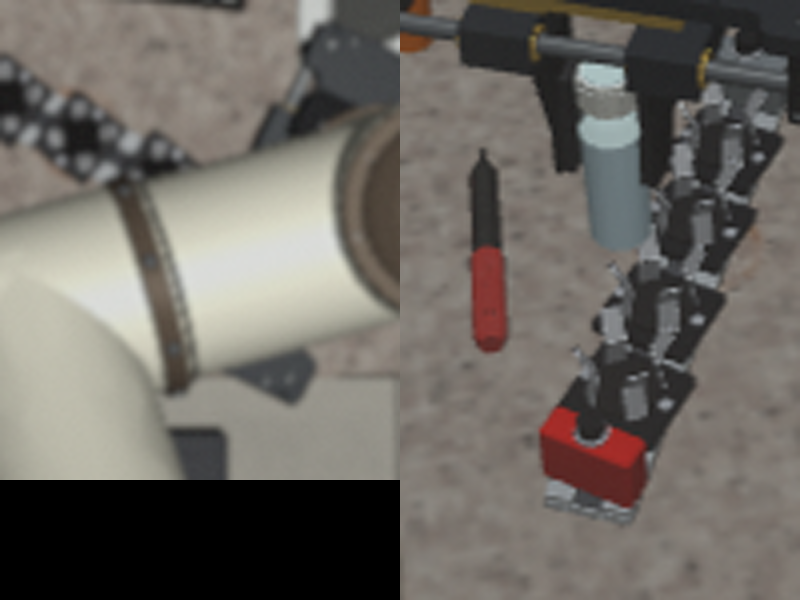

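The side view shows the palest held upright at (620,170 in the crop), and the arm hides the top view. I'll compare the held vial's silhouette with the kinematic prediction.

```bash
cat > chk.py <<'E'
from ov import *
def sil(p,z0,n="side",z1=None):   # silhouette mask of a vial body at p,xy underside z0
    z1=z1 or z0+.068
    pts=[proj(n,np.array([p[0]+.01375*np.cos(a),p[1]+.01375*np.sin(a),z])) for a in np.linspace(0,6.28,40) for z in(z0+.001,z1)]
    pts=np.array(pts);h=cv2.convexHull((pts*16).astype(np.int32));m=np.zeros((400*1,640),np.uint8)
    cv2.fillConvexPoly(m,h,255,shift=4);return m>0
def info(m,rows=None):
    v,u=np.nonzero(m);r=v.max()
    return r,[(k,round(u[v==k].mean(),1),int((v==k).sum())) for k in range(r-24,r-3,5)]
E
python3 - <<'E'
from chk import *
s=sense();p=s["tcp_pos"]
print("pred",info(sil(p,p[2]-.040)))
capture("side")
for r in trace("standard_palest","side"):
    v,u=np.nonzero(r["mask"]);print(round(r["confidence"],2),u.min(),u.max(),v.min(),v.max())
    if 290<u.mean()<315 and v.max()<240: print(info(r["mask"]))
I=cv2.imread("pics/s2.png")
for row in(205,212,220): print(row,I[row,290:320].tolist()[::1][:0],cv2.cvtColor(I,cv2.COLOR_BGR2GRAY)[row,290:320])
print(cv2.cvtColor(I,cv2.COLOR_BGR2GRAY)[220:240,303:307].mean(1))
E
```

```text
pred (np.int64(234), [(210, np.float64(302.5), 18), (215, np.float64(303.0), 17), (220, np.float64(303.5), 18), (225, np.float64(303.5), 18), (230, np.float64(303.5), 16)])
0.89 363 375 154 190
0.57 294 313 186 233
(np.int64(233), [(209, np.float64(302.0), 15), (214, np.float64(303.0), 15), (219, np.float64(304.5), 16), (224, np.float64(305.0), 17), (229, np.float64(305.0), 15)])
0.56 249 255 170 182
0.47 242 253 122 139
205 [] [ 36  39  38  38  47  84 130 165 166 168 169 169 169 170 171 170 168 161
 129  80  37  36  35  34  33  32  33  34  37  48]
212 [] [ 42  49  40  43  79 110  92  97 103 105 110 113 113 115 117 116 114 113
 111  93  39  36  37  35  33  34  38  53  92 135]
220 [] [117 116 120 123 124 124 112  91 100 105 109 111 114 114 114 115 114 112
 111 108 102  96 102 113  81  82  97  61  44  43]
[114.25 114.5  114.5  114.75 114.5  114.5  114.   114.5  113.75 114.
 114.   114.   115.75 118.5  118.5  114.5  119.5  122.   113.75 105.  ]
```

The prediction and the held vial agree to about 1 px, so I'll descend into the flare and read the lateral force.

Call:
{"method": "servo_tool", "body": {
  "deltas": [
    {"tx":1,"ty":0,"tz":15,"ax":0,"ay":0,"az":0,"claw":20},
    {"tx":1,"ty":0,"tz":30,"ax":0,"ay":0,"az":0,"claw":20},
    {"tx":1,"ty":0,"tz":45,"ax":0,"ay":0,"az":0,"claw":20},
    {"tx":1,"ty":0,"tz":58,"ax":0,"ay":0,"az":0,"claw":20},
    {"tx":1,"ty":0,"tz":66,"ax":0,"ay":0,"az":0,"claw":20},
    {"tx":1,"ty":0,"tz":72,"ax":0,"ay":0,"az":0,"claw":20},
    {"tx":1,"ty":0,"tz":76,"ax":0,"ay":0,"az":0,"claw":20},
    {"tx":1,"ty":0,"tz":77,"ax":0,"ay":0,"az":0,"claw":20}
  ]
}}

```text
time_s: 6.12
tcp_pos: [0.4238, -0.0528, 0.0872]
ee_rot: [[-0.443, -0.897, -0.001], [-0.897, 0.443, -0.0], [0.0, 0.0, -1.0]]
wrist_force: [0.1, -0.5, -0.3]
gripper_width: 0.309
gripper_force: 30.0
```

```bash
python3 go.py .4245 -.053 .064
python3 - <<'E'
from h import *
print(sense()["moment"])
s=capture("side");cv2.imwrite("pics/v3.png",cv2.resize(s[180:310,270:370],None,fx=4.6,fy=4.6,interpolation=cv2.INTER_CUBIC))
E
```

```text
t 6.12 tcp [ 0.4238 -0.0528  0.0872] xyaw -2.03 tilt [-0.0005 -0.0002] j [ 14.9  12.3 -36.8   0.  -40.9 -41.2] F [ 0.1 -0.5 -0.3] w 26.9 gf 30.0
d [-0.1 -0.7 23.2] rot [ 0.0004 -0.0004 -0.    ]
[ 0.04796652 -0.04766428 -0.04653777]
```

View pics/v3.png

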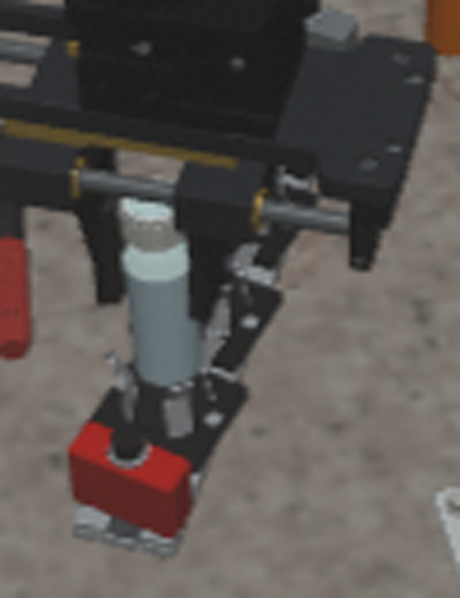

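The vial bottom (167,370) is between the leaves with no side force, so I'll push on.

Call:
{"method": "servo_tool", "body": {
  "deltas": [
    {"tx":0,"ty":0,"tz":3,"ax":0,"ay":0,"az":0,"claw":20},
    {"tx":0,"ty":0,"tz":6,"ax":0,"ay":0,"az":0,"claw":20},
    {"tx":0,"ty":0,"tz":9,"ax":0,"ay":0,"az":0,"claw":20},
    {"tx":0,"ty":0,"tz":11,"ax":0,"ay":0,"az":0,"claw":20},
    {"tx":0,"ty":0,"tz":12,"ax":0,"ay":0,"az":0,"claw":20},
    {"tx":0,"ty":0,"tz":12,"ax":0,"ay":0,"az":0,"claw":20}
  ]
}}

```text
time_s: 6.67
tcp_pos: [0.4241, -0.0524, 0.0758]
ee_rot: [[-0.443, -0.896, 0.001], [-0.896, 0.443, 0.001], [-0.001, -0.001, -1.0]]
wrist_force: [-1.7, 3.4, 1.3]
gripper_width: 0.309
gripper_force: 30.0
```

```bash
python3 go.py .4245 -.053 .064; python3 -c "
from h import *
print(sense()['moment'])"
```

```text
t 6.67 tcp [ 0.4241 -0.0524  0.0758] xyaw -2.03 tilt [0.0012 0.0009] j [ 14.9  13.4 -37.6  -0.  -38.9 -41.2] F [-1.7  3.4  1.3] w 26.9 gf 30.0
d [ 0.4 -0.6 11.8] rot [-0.0007  0.0013 -0.    ]
[1.16842341 0.18808795 0.01332674]
```

Call:
{"method": "servo_tool", "body": {
  "deltas": [
    {"tx":-0.7,"ty":0.9,"tz":1,"ax":0,"ay":0,"az":0,"claw":20},
    {"tx":-1.4,"ty":1.8,"tz":2,"ax":0,"ay":0,"az":0,"claw":20},
    {"tx":-1.4,"ty":1.8,"tz":2,"ax":0,"ay":0,"az":0,"claw":20},
    {"tx":-1.4,"ty":1.8,"tz":2,"ax":0,"ay":0,"az":0,"claw":20}
  ]
}}

```text
time_s: 7.0
tcp_pos: [0.4232, -0.0506, 0.0736]
ee_rot: [[-0.443, -0.897, 0.001], [-0.897, 0.443, 0.0], [-0.0, -0.001, -1.0]]
wrist_force: [1.4, 2.4, 0.5]
gripper_width: 0.31
gripper_force: 30.0
```

```bash
python3 go.py .4245 -.053 .064; python3 -c "
from h import *
print(sense()['moment'])"
```

```text
t 7.0 tcp [ 0.4232 -0.0506  0.0736] xyaw -2.029 tilt [0.0009 0.0001] j [ 15.2  13.5 -37.9   0.  -38.5 -41.5] F [1.4 2.4 0.5] w 26.9 gf 30.0
d [ 1.5 -2.2  9.6] rot [-0.0008  0.0005 -0.    ]
[ 0.67357513 -0.24613258 -0.00748754]
```

Call:
{"method": "servo_tool", "body": {
  "deltas": [
    {"tx":-1.2,"ty":0.4,"tz":1,"ax":0,"ay":0,"az":0,"claw":20},
    {"tx":-2.4,"ty":0.8,"tz":2,"ax":0,"ay":0,"az":0,"claw":20},
    {"tx":-2.4,"ty":0.8,"tz":4,"ax":0,"ay":0,"az":0,"claw":20},
    {"tx":-2.4,"ty":0.8,"tz":6,"ax":0,"ay":0,"az":0,"claw":20},
    {"tx":-2.4,"ty":0.8,"tz":7,"ax":0,"ay":0,"az":0,"claw":20},
    {"tx":-2.4,"ty":0.8,"tz":7,"ax":0,"ay":0,"az":0,"claw":20}
  ]
}}

```text
time_s: 7.5
tcp_pos: [0.423, -0.0485, 0.0662]
ee_rot: [[-0.443, -0.896, -0.0], [-0.896, 0.443, -0.0], [0.0, 0.0, -1.0]]
wrist_force: [1.6, -1.8, 0.5]
gripper_width: 0.313
gripper_force: 30.0
```

```bash
python3 go.py .4245 -.053 .064; python3 -c "
from h import *
print(sense()['moment'])"
```

```text
t 7.5 tcp [ 0.423  -0.0485  0.0662] xyaw -2.03 tilt [-0.0004 -0.0003] j [ 15.5  14.3 -38.4   0.  -37.3 -41.8] F [ 1.6 -1.8  0.5] w 27.2 gf 30.0
d [ 3.4 -3.3  2.2] rot [ 0.0003 -0.0004 -0.    ]
[-0.51390243 -0.49643424  0.00367073]
```

Call:
{"method": "servo_tool", "body": {
  "deltas": [
    {"tx":0.5,"ty":-1,"tz":1,"ax":0,"ay":0,"az":0,"claw":20},
    {"tx":0.5,"ty":-1,"tz":2,"ax":0,"ay":0,"az":0,"claw":20},
    {"tx":0.5,"ty":-1,"tz":3,"ax":0,"ay":0,"az":0,"claw":20},
    {"tx":0.5,"ty":-1,"tz":3,"ax":0,"ay":0,"az":0,"claw":20}
  ]
}}

```text
time_s: 7.83
tcp_pos: [0.4238, -0.0492, 0.0638]
ee_rot: [[-0.443, -0.897, -0.0], [-0.897, 0.443, -0.0], [0.0, 0.0, -1.0]]
wrist_force: [-0.6, -0.1, 5.5]
gripper_width: 0.304
gripper_force: 30.0
```

```bash
python3 go.py .4245 -.053 .064; python3 -c "
from h import *
print(sense()['moment'])"
```

```text
t 7.83 tcp [ 0.4238 -0.0492  0.0638] xyaw -2.03 tilt [-0.0002 -0.0002] j [ 15.4  14.6 -38.5   0.  -37.  -41.7] F [-0.6 -0.1  5.5] w 26.5 gf 30.0
d [ 3.1 -2.3 -0.2] rot [ 0.0001 -0.0003 -0.    ]
[-0.07410132  0.10852743 -0.03372534]
```

Seated, with Fz 5.5 N and no lateral force. Release and rise.

Call:
{"method": "servo_tool", "body": {
  "deltas": [
    {"tx":0,"ty":0,"tz":-0.5,"ax":0,"ay":0,"az":0,"claw":50},
    {"tx":0,"ty":0,"tz":-0.5,"ax":0,"ay":0,"az":0,"claw":50},
    {"tx":0,"ty":0,"tz":-0.5,"ax":0,"ay":0,"az":0,"claw":50},
    {"tx":0,"ty":0,"tz":-0.5,"ax":0,"ay":0,"az":0,"claw":50},
    {"tx":0,"ty":0,"tz":-15,"ax":0,"ay":0,"az":0,"claw":50},
    {"tx":0,"ty":0,"tz":-35,"ax":0,"ay":0,"az":0,"claw":60},
    {"tx":0,"ty":0,"tz":-60,"ax":0,"ay":0,"az":0,"claw":60},
    {"tx":0,"ty":0,"tz":-85,"ax":0,"ay":0,"az":0,"claw":60},
    {"tx":-15,"ty":0,"tz":-105,"ax":0,"ay":0,"az":0,"claw":60},
    {"tx":-40,"ty":0,"tz":-115,"ax":0,"ay":0,"az":0,"claw":60},
    {"tx":-75,"ty":0,"tz":-115,"ax":0,"ay":0,"az":0,"claw":60},
    {"tx":-110,"ty":0,"tz":-115,"ax":0,"ay":0,"az":0,"claw":60}
  ]
}}

```text
time_s: 8.83
tcp_pos: [0.473, 0.0504, 0.1796]
ee_rot: [[-0.444, -0.896, 0.002], [-0.896, 0.444, 0.001], [-0.002, -0.001, -1.0]]
wrist_force: [1.1, -1.6, 0.2]
gripper_width: 0.684
gripper_force: 0.0
```

```bash
python3 go.py .450 .367 .040 -2.036
```

```text
t 8.83 tcp [0.473  0.0504 0.1796] xyaw -2.031 tilt [0.0021 0.0013] j [ 25.7   9.6 -23.6  -0.  -56.6 -52.1] F [ 1.1 -1.6  0.2] w 59.5 gf 0.0
d [-273.1  161.4  140. ] rot [-0.0014  0.0021  0.0048]
```

Call:
{"method": "servo_tool", "body": {
  "deltas": [
    {"tx":-27,"ty":16,"tz":0,"ax":0,"ay":0,"az":0,"claw":60},
    {"tx":-54,"ty":32,"tz":0,"ax":0,"ay":0,"az":0,"claw":60},
    {"tx":-81,"ty":48,"tz":0,"ax":0,"ay":0,"az":0,"claw":60},
    {"tx":-108,"ty":64,"tz":0,"ax":0,"ay":0,"az":0,"claw":60},
    {"tx":-135,"ty":80,"tz":0,"ax":0,"ay":0,"az":0,"claw":60},
    {"tx":-162,"ty":96,"tz":0,"ax":0,"ay":0,"az":0,"claw":60},
    {"tx":-189,"ty":112,"tz":0,"ax":0,"ay":0,"az":0,"claw":60},
    {"tx":-216,"ty":128,"tz":0,"ax":0,"ay":0,"az":0,"claw":60},
    {"tx":-243,"ty":144,"tz":0,"ax":0,"ay":0,"az":0,"claw":60},
    {"tx":-265,"ty":158,"tz":20,"ax":0,"ay":0,"az":0,"claw":60},
    {"tx":-271,"ty":162,"tz":40,"ax":0,"ay":0,"az":0,"claw":60},
    {"tx":-271,"ty":162,"tz":40,"ax":0,"ay":0,"az":0,"claw":60}
  ]
}}

```text
time_s: 9.83
tcp_pos: [0.4448, 0.3641, 0.1339]
ee_rot: [[-0.442, -0.897, -0.006], [-0.897, 0.442, -0.006], [0.008, 0.003, -1.0]]
wrist_force: [-0.6, -0.9, -0.8]
gripper_width: 0.69
gripper_force: 0.0
```

```bash
python3 go.py .450 .367 .040 -2.036
python3 - <<'E'
from h import *
t=capture("top");s=capture("side");cv2.imwrite("pics/t4.png",t);cv2.imwrite("pics/s4.png",s)
a=cv2.resize(t[160:250,305:415],None,fx=4,fy=4,interpolation=cv2.INTER_CUBIC);b=cv2.resize(s[90:310,240:350],None,fx=2.7,fy=2.7,interpolation=cv2.INTER_CUBIC)
I=np.zeros((600,800,3),np.uint8);I[:a.shape[0],:440]=a;I[:b.shape[0],450:450+b.shape[1]]=b
cv2.imwrite("pics/v4.png",I)
E
```

```text
t 9.83 tcp [0.4448 0.3641 0.1339] xyaw -2.028 tilt [-0.0062 -0.006 ] j [ 55.4  21.9 -13.4  -0.1 -55.1 -81.5] F [-0.6 -0.9 -0.8] w 60.0 gf 0.0
d [-5.7 -3.6 93.8] rot [ 0.0029 -0.0081  0.0076]
```

View pics/v4.png

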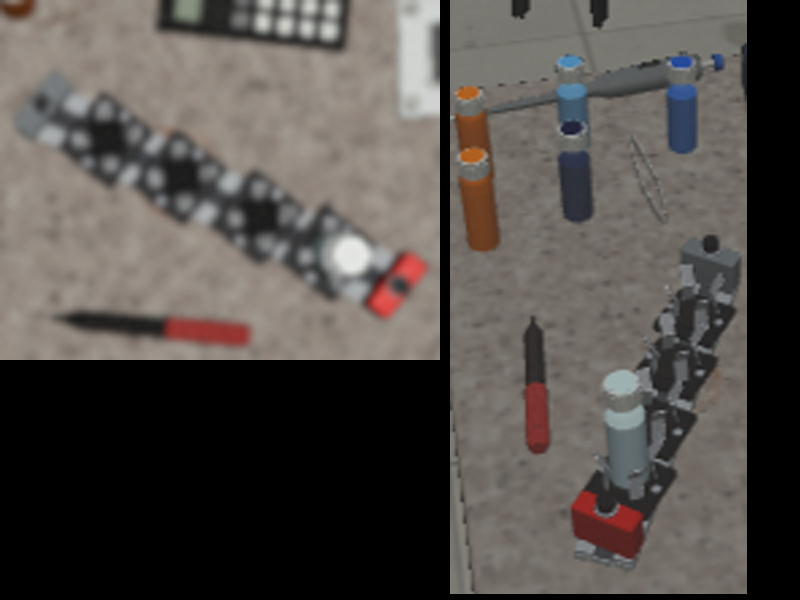

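The palest stands upright in clip_4, with its cap at (352,257) in the left crop. I'll use that cap to calibrate the top view against the robot.

```bash
python3 - <<'E'
from h import *
t=cv2.imread("pics/t4.png").astype(float)
# bright cap disc centroid
def cap(t,u,v,r=7):
    g=t.min(2);w=np.clip(g[int(v)-r:int(v)+r+1,int(u)-r:int(u)+r+1]-150,0,None)
    yy,xx=np.mgrid[int(v)-r:int(v)+r+1,int(u)-r:int(u)+r+1];return (w*xx).sum()/w.sum(),(w*yy).sum()/w.sum()
c=cap(t,393,224);print(c,atz("top",*c,.114))
t0=cv2.imread("pics/top0.png").astype(float);c=cap(t0,280,178);print(c,atz("top",*c,.09))
E
python3 go.py .4495 .368 .040 -2.036
```

```text
(np.float64(392.5296551724138), np.float64(223.46029556650245)) [ 0.42292126 -0.0479585   0.114     ]
(np.float64(279.7396811530902), np.float64(177.29547936230617)) [0.54237532 0.23329173 0.09      ]
t 9.93 tcp [0.4469 0.3635 0.1377] xyaw -2.029 tilt [-0.0016 -0.0026] j [ 55.2  21.7 -13.3   0.  -55.3 -81.5] F [ 0.6 -0.1  0.9] w 59.8 gf 0.0
d [-5.5 -0.4 97.7] rot [ 0.0003 -0.0031  0.0068]
```

Call:
{"method": "servo_tool", "body": {
  "deltas": [
    {"tx":-3,"ty":-0.5,"tz":10,"ax":0,"ay":0,"az":0.007,"claw":60},
    {"tx":-5,"ty":-0.5,"tz":28,"ax":0,"ay":0,"az":0.007,"claw":60},
    {"tx":-5,"ty":-0.5,"tz":48,"ax":0,"ay":0,"az":0.007,"claw":60},
    {"tx":-5,"ty":-0.5,"tz":68,"ax":0,"ay":0,"az":0.007,"claw":60},
    {"tx":-5,"ty":-0.5,"tz":85,"ax":0,"ay":0,"az":0.007,"claw":60},
    {"tx":-5,"ty":-0.5,"tz":97,"ax":0,"ay":0,"az":0.007,"claw":60},
    {"tx":-5,"ty":-0.5,"tz":98,"ax":0,"ay":0,"az":0.007,"claw":60},
    {"tx":-5,"ty":-0.5,"tz":98,"ax":0,"ay":0,"az":0.007,"claw":60},
    {"tx":-5,"ty":-0.5,"tz":98,"ax":0,"ay":0,"az":0.007,"claw":30},
    {"tx":-5,"ty":-0.5,"tz":98,"ax":0,"ay":0,"az":0.007,"claw":20},
    {"tx":-5,"ty":-0.5,"tz":98,"ax":0,"ay":0,"az":0.007,"claw":20},
    {"tx":-5,"ty":-0.5,"tz":98,"ax":0,"ay":0,"az":0.007,"claw":20}
  ]
}}

```text
time_s: 10.93
tcp_pos: [0.4504, 0.3688, 0.0415]
ee_rot: [[-0.449, -0.893, 0.001], [-0.893, 0.449, 0.002], [-0.002, -0.0, -1.0]]
wrist_force: [0.6, -0.3, -0.4]
gripper_width: 0.471
gripper_force: 0.0
```

Call:
{"method": "servo_tool", "body": {
  "deltas": [
    {"tx":0,"ty":0,"tz":0,"ax":0,"ay":0,"az":0,"claw":20},
    {"tx":0,"ty":0,"tz":0,"ax":0,"ay":0,"az":0,"claw":20},
    {"tx":0,"ty":0,"tz":0,"ax":0,"ay":0,"az":0,"claw":20},
    {"tx":0,"ty":0,"tz":0,"ax":0,"ay":0,"az":0,"claw":20}
  ]
}}

```text
time_s: 11.27
tcp_pos: [0.4501, 0.3686, 0.0408]
ee_rot: [[-0.449, -0.893, 0.0], [-0.893, 0.449, 0.0], [-0.0, -0.0, -1.0]]
wrist_force: [-0.4, 0.4, 1.2]
gripper_width: 0.306
gripper_force: 30.0
```

```bash
python3 go.py .4504 -.0005 .18 -2.036
```

```text
t 11.27 tcp [0.4501 0.3686 0.0408] xyaw -2.037 tilt [0.0003 0.0004] j [ 55.3  28.7 -18.3   0.  -43.  -82. ] F [-0.4  0.4  1.2] w 26.6 gf 30.0
d [ 329.6 -166.1 -139.3] rot [-0.0001  0.0005 -0.0006]
```

Call:
{"method": "servo_tool", "body": {
  "deltas": [
    {"tx":0,"ty":0,"tz":-5,"ax":0,"ay":0,"az":0,"claw":20},
    {"tx":0,"ty":0,"tz":-20,"ax":0,"ay":0,"az":0,"claw":20},
    {"tx":0,"ty":0,"tz":-42,"ax":0,"ay":0,"az":0,"claw":20},
    {"tx":0,"ty":0,"tz":-66,"ax":0,"ay":0,"az":0,"claw":20},
    {"tx":4,"ty":-2,"tz":-90,"ax":0,"ay":0,"az":0,"claw":20},
    {"tx":14,"ty":-7,"tz":-112,"ax":0,"ay":0,"az":0,"claw":20},
    {"tx":32,"ty":-16,"tz":-130,"ax":0,"ay":0,"az":0,"claw":20},
    {"tx":56,"ty":-28,"tz":-138,"ax":0,"ay":0,"az":0,"claw":20},
    {"tx":82,"ty":-41,"tz":-140,"ax":0,"ay":0,"az":0,"claw":20},
    {"tx":110,"ty":-55,"tz":-140,"ax":0,"ay":0,"az":0,"claw":20},
    {"tx":138,"ty":-69,"tz":-140,"ax":0,"ay":0,"az":0,"claw":20},
    {"tx":166,"ty":-83,"tz":-140,"ax":0,"ay":0,"az":0,"claw":20}
  ]
}}

```text
time_s: 12.27
tcp_pos: [0.449, 0.1813, 0.1807]
ee_rot: [[-0.449, -0.894, -0.0], [-0.894, 0.449, 0.0], [-0.0, 0.0, -1.0]]
wrist_force: [0.5, 0.2, -1.2]
gripper_width: 0.305
gripper_force: 30.0
```

Call:
{"method": "servo_tool", "body": {
  "deltas": [
    {"tx":28,"ty":-14,"tz":0,"ax":0,"ay":0,"az":0,"claw":20},
    {"tx":56,"ty":-28,"tz":0,"ax":0,"ay":0,"az":0,"claw":20},
    {"tx":83,"ty":-42,"tz":0,"ax":0,"ay":0,"az":0,"claw":20},
    {"tx":107,"ty":-54,"tz":0,"ax":0,"ay":0,"az":0,"claw":20},
    {"tx":128,"ty":-65,"tz":0,"ax":0,"ay":0,"az":0,"claw":20},
    {"tx":145,"ty":-73,"tz":0,"ax":0,"ay":0,"az":0,"claw":20},
    {"tx":156,"ty":-79,"tz":4,"ax":0,"ay":0,"az":0,"claw":20},
    {"tx":162,"ty":-82,"tz":14,"ax":0,"ay":0,"az":0,"claw":20},
    {"tx":163.5,"ty":-83,"tz":30,"ax":0,"ay":0,"az":0,"claw":20},
    {"tx":163.5,"ty":-83,"tz":45,"ax":0,"ay":0,"az":0,"claw":20},
    {"tx":163.5,"ty":-83,"tz":55,"ax":0,"ay":0,"az":0,"claw":20},
    {"tx":163.5,"ty":-83,"tz":60,"ax":0,"ay":0,"az":0,"claw":20}
  ]
}}

```text
time_s: 13.27
tcp_pos: [0.4491, -0.001, 0.1193]
ee_rot: [[-0.45, -0.893, -0.003], [-0.893, 0.45, -0.001], [0.002, 0.002, -1.0]]
wrist_force: [-0.4, -0.3, -0.7]
gripper_width: 0.306
gripper_force: 30.0
```

```bash
python3 go.py .4504 -.0005 .0648 -2.036;python3 - <<'E'
from h import *
s=capture("side");cv2.imwrite("pics/v5.png",cv2.resize(s[160:310,270:370],None,fx=4,fy=4,interpolation=cv2.INTER_CUBIC))
E
```

```text
t 13.27 tcp [ 0.4491 -0.001   0.1193] xyaw -2.038 tilt [-0.0028 -0.0006] j [ 20.7  11.5 -31.6  -0.  -47.  -47.4] F [-0.4 -0.3 -0.7] w 26.6 gf 30.0
d [-1.1 -1.1 54.5] rot [ 0.0023 -0.0018 -0.0015]
```

View pics/v5.png

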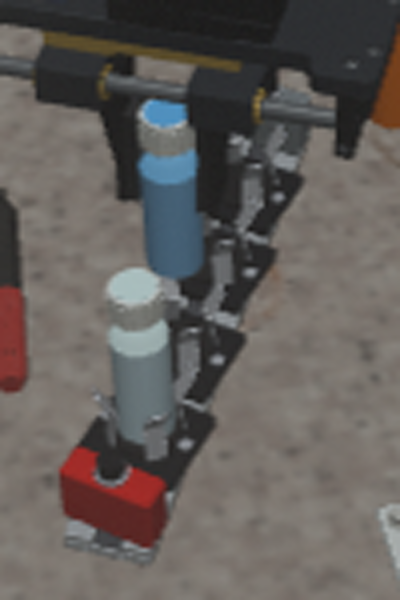

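The light standard hangs upright above clip_3, with the seated palest clear of it. I'll lower it to the throat.

Call:
{"method": "servo_tool", "body": {
  "deltas": [
    {"tx":-1,"ty":-1,"tz":10,"ax":0,"ay":0,"az":0,"claw":20},
    {"tx":-1,"ty":-1,"tz":20,"ax":0,"ay":0,"az":0,"claw":20},
    {"tx":-1,"ty":-1,"tz":28,"ax":0,"ay":0,"az":0,"claw":20},
    {"tx":-1,"ty":-1,"tz":33,"ax":0,"ay":0,"az":0,"claw":20},
    {"tx":-1,"ty":-1,"tz":37,"ax":0,"ay":0,"az":0,"claw":20},
    {"tx":-1,"ty":-1,"tz":40,"ax":0,"ay":0,"az":0,"claw":20},
    {"tx":-1,"ty":-1,"tz":42,"ax":0,"ay":0,"az":0,"claw":20},
    {"tx":-1,"ty":-1,"tz":43,"ax":0,"ay":0,"az":0,"claw":20},
    {"tx":-1,"ty":-1,"tz":43,"ax":0,"ay":0,"az":0,"claw":20}
  ]
}}

```text
time_s: 14.07
tcp_pos: [0.4517, -0.0001, 0.0785]
ee_rot: [[-0.449, -0.894, 0.0], [-0.894, 0.449, -0.0], [0.0, -0.0, -1.0]]
wrist_force: [-3.2, 0.8, 6.4]
gripper_width: 0.312
gripper_force: 30.0
```

```bash
python3 go.py .4504 -.0005 .0648 -2.036;python3 -c "
from h import *
print(sense()['moment'])"
```

```text
t 14.07 tcp [ 4.517e-01 -1.000e-04  7.850e-02] xyaw -2.036 tilt [ 0.0001 -0.0003] j [ 20.7  15.2 -34.3   0.  -40.5 -47.4] F [-3.2  0.8  6.4] w 27.1 gf 30.0
d [ 0.9  1.  13.7] rot [-0.0003 -0.0002 -0.0003]
[ 0.16134383  0.93939466 -0.03537181]
```

Call:
{"method": "servo_tool", "body": {
  "deltas": [
    {"tx":0.5,"ty":0.9,"tz":1,"ax":0,"ay":0,"az":0,"claw":20},
    {"tx":0.5,"ty":0.9,"tz":3,"ax":0,"ay":0,"az":0,"claw":20},
    {"tx":0.5,"ty":0.9,"tz":6,"ax":0,"ay":0,"az":0,"claw":20},
    {"tx":0.5,"ty":0.9,"tz":9,"ax":0,"ay":0,"az":0,"claw":20},
    {"tx":0.5,"ty":0.9,"tz":10,"ax":0,"ay":0,"az":0,"claw":20},
    {"tx":0.5,"ty":0.9,"tz":10,"ax":0,"ay":0,"az":0,"claw":20}
  ]
}}

```text
time_s: 14.57
tcp_pos: [0.4502, -0.0002, 0.067]
ee_rot: [[-0.449, -0.893, -0.001], [-0.893, 0.449, -0.0], [0.001, 0.001, -1.0]]
wrist_force: [-1.8, -0.1, -0.1]
gripper_width: 0.31
gripper_force: 30.0
```

```bash
python3 go.py .4504 -.0005 .0648 -2.036;python3 -c "
from h import *
print(sense()['moment'])"
```

```text
t 14.57 tcp [ 4.502e-01 -2.000e-04  6.700e-02] xyaw -2.037 tilt [-0.0011 -0.0003] j [ 20.8  16.2 -35.1  -0.  -38.7 -47.5] F [-1.8 -0.1 -0.1] w 27.0 gf 30.0
d [ 0.1 -0.3  2.2] rot [ 0.0009 -0.0008 -0.0009]
[ 0.08252471  0.36749074 -0.01224625]
```

Call:
{"method": "servo_tool", "body": {
  "deltas": [
    {"tx":0.2,"ty":0.5,"tz":1,"ax":0,"ay":0,"az":0,"claw":20},
    {"tx":0.2,"ty":0.5,"tz":2.5,"ax":0,"ay":0,"az":0,"claw":20},
    {"tx":0.2,"ty":0.5,"tz":3.3,"ax":0,"ay":0,"az":0,"claw":20},
    {"tx":0.2,"ty":0.5,"tz":3.3,"ax":0,"ay":0,"az":0,"claw":20}
  ]
}}

```text
time_s: 14.9
tcp_pos: [0.4503, -0.0001, 0.0647]
ee_rot: [[-0.449, -0.894, 0.0], [-0.894, 0.449, -0.0], [0.0, -0.0, -1.0]]
wrist_force: [-3.4, 0.3, 5.9]
gripper_width: 0.306
gripper_force: 30.0
```

```bash
python3 go.py .4504 -.0005 .0648 -2.036;python3 -c "
from h import *
print(sense()['moment'])"
```

```text
t 14.9 tcp [ 4.503e-01 -1.000e-04  6.470e-02] xyaw -2.036 tilt [ 0.0001 -0.0003] j [ 20.8  16.4 -35.3   0.  -38.2 -47.5] F [-3.4  0.3  5.9] w 26.6 gf 30.0
d [ 0.3 -0.3 -0.1] rot [-0.0002 -0.0002 -0.0004]
[ 0.02685543  0.80741855 -0.03613954]
```

Seated. Release, then go for the medium.

Call:
{"method": "servo_tool", "body": {
  "deltas": [
    {"tx":0.2,"ty":0.6,"tz":-0.5,"ax":0,"ay":0,"az":0,"claw":20},
    {"tx":0.2,"ty":0.6,"tz":-0.5,"ax":0,"ay":0,"az":0,"claw":50},
    {"tx":0.2,"ty":0.6,"tz":-0.5,"ax":0,"ay":0,"az":0,"claw":50},
    {"tx":0.2,"ty":0.6,"tz":-0.5,"ax":0,"ay":0,"az":0,"claw":50},
    {"tx":0.2,"ty":0.6,"tz":-0.5,"ax":0,"ay":0,"az":0,"claw":50},
    {"tx":0.2,"ty":0.6,"tz":-15,"ax":0,"ay":0,"az":0,"claw":50},
    {"tx":0,"ty":0,"tz":-37,"ax":0,"ay":0,"az":0,"claw":60},
    {"tx":0,"ty":0,"tz":-62,"ax":0,"ay":0,"az":0,"claw":60},
    {"tx":0,"ty":0,"tz":-87,"ax":0,"ay":0,"az":0,"claw":60},
    {"tx":-15,"ty":0,"tz":-105,"ax":0,"ay":0,"az":0,"claw":60},
    {"tx":-40,"ty":2,"tz":-113,"ax":0,"ay":0,"az":0,"claw":60},
    {"tx":-72,"ty":6,"tz":-113,"ax":0,"ay":0,"az":0,"claw":60}
  ]
}}

```text
time_s: 15.9
tcp_pos: [0.4784, 0.0673, 0.1801]
ee_rot: [[-0.451, -0.892, 0.005], [-0.892, 0.451, 0.002], [-0.004, -0.004, -1.0]]
wrist_force: [1.3, 0.3, 0.3]
gripper_width: 0.685
gripper_force: 0.0
```

```bash
python3 go.py .543 .3435 .040 -2.036
```

```text
t 15.9 tcp [0.4784 0.0673 0.1801] xyaw -2.039 tilt [0.0055 0.0022] j [ 27.3  10.2 -22.8   0.  -56.6 -54.2] F [1.3 0.3 0.3] w 59.6 gf 0.0
d [-275.    67.5  141. ] rot [-0.0039  0.0044 -0.0028]
```

Call:
{"method": "servo_tool", "body": {
  "deltas": [
    {"tx":-28,"ty":7,"tz":0,"ax":0,"ay":0,"az":0,"claw":60},
    {"tx":-56,"ty":14,"tz":0,"ax":0,"ay":0,"az":0,"claw":60},
    {"tx":-84,"ty":21,"tz":0,"ax":0,"ay":0,"az":0,"claw":60},
    {"tx":-112,"ty":28,"tz":0,"ax":0,"ay":0,"az":0,"claw":60},
    {"tx":-140,"ty":35,"tz":0,"ax":0,"ay":0,"az":0,"claw":60},
    {"tx":-168,"ty":42,"tz":0,"ax":0,"ay":0,"az":0,"claw":60},
    {"tx":-196,"ty":49,"tz":0,"ax":0,"ay":0,"az":0,"claw":60},
    {"tx":-224,"ty":56,"tz":0,"ax":0,"ay":0,"az":0,"claw":60},
    {"tx":-250,"ty":62,"tz":10,"ax":0,"ay":0,"az":0,"claw":60},
    {"tx":-266,"ty":66,"tz":25,"ax":0,"ay":0,"az":0,"claw":60},
    {"tx":-272,"ty":67,"tz":38,"ax":0,"ay":0,"az":0,"claw":60},
    {"tx":-272,"ty":67,"tz":40,"ax":0,"ay":0,"az":0,"claw":60}
  ]
}}

```text
time_s: 16.9
tcp_pos: [0.538, 0.34, 0.1334]
ee_rot: [[-0.449, -0.894, -0.005], [-0.894, 0.449, -0.004], [0.005, 0.003, -1.0]]
wrist_force: [-0.2, -0.0, -0.3]
gripper_width: 0.695
gripper_force: 0.0
```

```bash
python3 - <<'E'
from h import *
t=capture("top");cv2.imwrite("pics/t6.png",t)
I=cv2.resize(t[180:245,330:415],None,fx=7,fy=7,interpolation=cv2.INTER_CUBIC);cv2.imwrite("pics/v6.png",I)
E
python3 go.py .543 .3435 .040 -2.036
```

```text
t 16.95 tcp [0.5381 0.339  0.1344] xyaw -2.037 tilt [-0.0043 -0.0037] j [ 46.7  27.3  -4.5  -0.  -58.6 -73.4] F [-0.2 -0.9  1. ] w 59.7 gf 0.0
d [-6.7 -2.5 94.4] rot [ 0.0021 -0.0052 -0.0007]
```

View pics/v6.png

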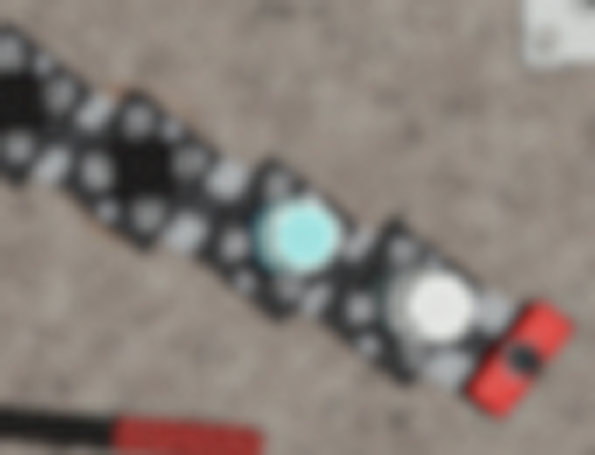

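The light and palest caps at (301,235) and (440,307) both sit centred between their leaves, and clip_2's seat is at (142,165).

Run:
```python
from h import *
f=lambda u,v,z:np.round(atz("top",(u+.5)/7-.5+330,(v+.5)/7-.5+180,z),4)
print(f(301,235,.114),f(440,307,.114),f(142,165,.024))
```

```text
[0.4488 0.001  0.114 ] [ 0.423  -0.0477  0.114 ] [0.4785 0.0506 0.024 ]
```

Call:
{"method": "servo_tool", "body": {
  "deltas": [
    {"tx":-3,"ty":-1,"tz":10,"ax":0,"ay":0,"az":0,"claw":60},
    {"tx":-5,"ty":-2,"tz":28,"ax":0,"ay":0,"az":0,"claw":60},
    {"tx":-5,"ty":-2,"tz":48,"ax":0,"ay":0,"az":0,"claw":60},
    {"tx":-5,"ty":-2,"tz":68,"ax":0,"ay":0,"az":0,"claw":60},
    {"tx":-5,"ty":-2,"tz":85,"ax":0,"ay":0,"az":0,"claw":60},
    {"tx":-5,"ty":-2,"tz":96,"ax":0,"ay":0,"az":0,"claw":60},
    {"tx":-5,"ty":-2,"tz":97,"ax":0,"ay":0,"az":0,"claw":60},
    {"tx":-5,"ty":-2,"tz":97,"ax":0,"ay":0,"az":0,"claw":60},
    {"tx":-5,"ty":-2,"tz":97,"ax":0,"ay":0,"az":0,"claw":30},
    {"tx":-5,"ty":-2,"tz":97,"ax":0,"ay":0,"az":0,"claw":20},
    {"tx":-5,"ty":-2,"tz":97,"ax":0,"ay":0,"az":0,"claw":20},
    {"tx":-5,"ty":-2,"tz":97,"ax":0,"ay":0,"az":0,"claw":20}
  ]
}}

```text
time_s: 17.95
tcp_pos: [0.5438, 0.344, 0.0412]
ee_rot: [[-0.449, -0.893, 0.001], [-0.893, 0.449, 0.001], [-0.002, -0.001, -1.0]]
wrist_force: [0.1, -0.4, 0.1]
gripper_width: 0.471
gripper_force: 0.0
```

Call:
{"method": "servo_tool", "body": {
  "deltas": [
    {"tx":0,"ty":0,"tz":0,"ax":0,"ay":0,"az":0,"claw":20},
    {"tx":0,"ty":0,"tz":0,"ax":0,"ay":0,"az":0,"claw":20},
    {"tx":0,"ty":0,"tz":0,"ax":0,"ay":0,"az":0,"claw":20},
    {"tx":0,"ty":0,"tz":0,"ax":0,"ay":0,"az":0,"claw":20}
  ]
}}

```text
time_s: 18.28
tcp_pos: [0.5435, 0.3438, 0.0405]
ee_rot: [[-0.449, -0.893, 0.0], [-0.893, 0.449, 0.0], [-0.0, -0.0, -1.0]]
wrist_force: [-0.4, 0.7, 2.0]
gripper_width: 0.309
gripper_force: 30.0
```

```bash
python3 go.py .476 .0515 .18 -2.036
```

```text
t 18.28 tcp [0.5435 0.3438 0.0405] xyaw -2.037 tilt [0.0003 0.0003] j [ 46.7  33.5  -9.    0.  -47.5 -73.4] F [-0.4  0.7  2. ] w 26.9 gf 30.0
d [ 291.4  -71.  -139.6] rot [-0.0002  0.0004 -0.0006]
```

Call:
{"method": "servo_tool", "body": {
  "deltas": [
    {"tx":0,"ty":0,"tz":-5,"ax":0,"ay":0,"az":0,"claw":20},
    {"tx":0,"ty":0,"tz":-20,"ax":0,"ay":0,"az":0,"claw":20},
    {"tx":0,"ty":0,"tz":-42,"ax":0,"ay":0,"az":0,"claw":20},
    {"tx":0,"ty":0,"tz":-66,"ax":0,"ay":0,"az":0,"claw":20},
    {"tx":4,"ty":-1,"tz":-90,"ax":0,"ay":0,"az":0,"claw":20},
    {"tx":14,"ty":-3,"tz":-112,"ax":0,"ay":0,"az":0,"claw":20},
    {"tx":32,"ty":-8,"tz":-130,"ax":0,"ay":0,"az":0,"claw":20},
    {"tx":56,"ty":-14,"tz":-138,"ax":0,"ay":0,"az":0,"claw":20},
    {"tx":82,"ty":-20,"tz":-140,"ax":0,"ay":0,"az":0,"claw":20},
    {"tx":110,"ty":-27,"tz":-140,"ax":0,"ay":0,"az":0,"claw":20},
    {"tx":138,"ty":-34,"tz":-140,"ax":0,"ay":0,"az":0,"claw":20},
    {"tx":166,"ty":-40,"tz":-140,"ax":0,"ay":0,"az":0,"claw":20}
  ]
}}

```text
time_s: 19.28
tcp_pos: [0.5039, 0.1759, 0.1804]
ee_rot: [[-0.449, -0.893, -0.0], [-0.893, 0.449, 0.0], [0.0, 0.0, -1.0]]
wrist_force: [0.6, -0.8, -0.6]
gripper_width: 0.308
gripper_force: 30.0
```

Call:
{"method": "servo_tool", "body": {
  "deltas": [
    {"tx":27,"ty":-7,"tz":0,"ax":0,"ay":0,"az":0,"claw":20},
    {"tx":52,"ty":-13,"tz":0,"ax":0,"ay":0,"az":0,"claw":20},
    {"tx":75,"ty":-19,"tz":0,"ax":0,"ay":0,"az":0,"claw":20},
    {"tx":95,"ty":-24,"tz":0,"ax":0,"ay":0,"az":0,"claw":20},
    {"tx":110,"ty":-28,"tz":0,"ax":0,"ay":0,"az":0,"claw":20},
    {"tx":120,"ty":-30.5,"tz":4,"ax":0,"ay":0,"az":0,"claw":20},
    {"tx":125,"ty":-31,"tz":15,"ax":0,"ay":0,"az":0,"claw":20},
    {"tx":125,"ty":-31,"tz":30,"ax":0,"ay":0,"az":0,"claw":20},
    {"tx":125,"ty":-31,"tz":45,"ax":0,"ay":0,"az":0,"claw":20},
    {"tx":125,"ty":-31,"tz":55,"ax":0,"ay":0,"az":0,"claw":20},
    {"tx":125,"ty":-31,"tz":60,"ax":0,"ay":0,"az":0,"claw":20},
    {"tx":125,"ty":-31,"tz":60,"ax":0,"ay":0,"az":0,"claw":20}
  ]
}}

```text
time_s: 20.28
tcp_pos: [0.4754, 0.0515, 0.119]
ee_rot: [[-0.449, -0.893, -0.003], [-0.893, 0.449, -0.001], [0.002, 0.002, -1.0]]
wrist_force: [0.8, 0.5, -0.5]
gripper_width: 0.307
gripper_force: 30.0
```

```bash
python3 go.py .4765 .0515 .0645 -2.036
```

```text
t 20.28 tcp [0.4754 0.0515 0.119 ] xyaw -2.037 tilt [-0.0026 -0.001 ] j [ 25.7  14.2 -27.9  -0.  -48.1 -52.4] F [ 0.8  0.5 -0.5] w 26.7 gf 30.0
d [-0.6 -1.1 54.5] rot [ 0.0019 -0.0021 -0.0008]
```

Call:
{"method": "servo_tool", "body": {
  "deltas": [
    {"tx":0,"ty":0,"tz":10,"ax":0,"ay":0,"az":0,"claw":20},
    {"tx":0,"ty":0,"tz":20,"ax":0,"ay":0,"az":0,"claw":20},
    {"tx":0,"ty":0,"tz":28,"ax":0,"ay":0,"az":0,"claw":20},
    {"tx":0,"ty":0,"tz":33,"ax":0,"ay":0,"az":0,"claw":20},
    {"tx":0,"ty":0,"tz":37,"ax":0,"ay":0,"az":0,"claw":20},
    {"tx":0,"ty":0,"tz":40,"ax":0,"ay":0,"az":0,"claw":20},
    {"tx":0,"ty":0,"tz":42,"ax":0,"ay":0,"az":0,"claw":20},
    {"tx":0,"ty":0,"tz":43,"ax":0,"ay":0,"az":0,"claw":20},
    {"tx":0,"ty":0,"tz":43,"ax":0,"ay":0,"az":0,"claw":20}
  ]
}}

```text
time_s: 21.03
tcp_pos: [0.4765, 0.0516, 0.0781]
ee_rot: [[-0.449, -0.894, 0.001], [-0.894, 0.449, -0.0], [-0.0, -0.001, -1.0]]
wrist_force: [-0.8, -0.6, 3.7]
gripper_width: 0.306
gripper_force: 30.0
```

```bash
python3 go.py .4765 .0515 .0645 -2.036;python3 -c "
from h import *
print(sense()['moment'])"
```

```text
t 21.03 tcp [0.4765 0.0516 0.0781] xyaw -2.036 tilt [ 0.0008 -0.0003] j [ 25.7  17.6 -30.7   0.1 -41.7 -52.4] F [-0.8 -0.6  3.7] w 26.6 gf 30.0
d [ 0.1 -0.  13.6] rot [-0.0009  0.0001 -0.0003]
[-0.38888636  0.2521647   0.03240897]
```

Nearly centred, so I'll push to the seat.

Call:
{"method": "servo_tool", "body": {
  "deltas": [
    {"tx":0.2,"ty":0,"tz":3,"ax":0,"ay":0,"az":0,"claw":20},
    {"tx":0.3,"ty":0,"tz":6,"ax":0,"ay":0,"az":0,"claw":20},
    {"tx":0.3,"ty":0,"tz":9,"ax":0,"ay":0,"az":0,"claw":20},
    {"tx":0.3,"ty":0,"tz":11,"ax":0,"ay":0,"az":0,"claw":20},
    {"tx":0.3,"ty":0,"tz":13,"ax":0,"ay":0,"az":0,"claw":20},
    {"tx":0.3,"ty":0,"tz":14.5,"ax":0,"ay":0,"az":0,"claw":20},
    {"tx":0.3,"ty":0,"tz":14.5,"ax":0,"ay":0,"az":0,"claw":20}
  ]
}}

```text
time_s: 21.62
tcp_pos: [0.4768, 0.0514, 0.0642]
ee_rot: [[-0.448, -0.894, 0.001], [-0.894, 0.448, -0.001], [-0.0, -0.001, -1.0]]
wrist_force: [-2.2, -2.2, 12.8]
gripper_width: 0.304
gripper_force: 30.0
```

```bash
python3 go.py .4765 .0515 .0645 -2.036;python3 -c "
from h import *
print(sense()['moment'])"
```

```text
t 21.62 tcp [0.4768 0.0514 0.0642] xyaw -2.036 tilt [ 0.0012 -0.0006] j [ 25.7  18.8 -31.5   0.1 -39.6 -52.4] F [-2.2 -2.2 12.8] w 26.4 gf 30.0
d [ 0.1  0.3 -0.3] rot [-0.0013  0.      0.0004]
[-0.52992064  0.78209784 -0.01715653]
```

Call:
{"method": "servo_tool", "body": {
  "deltas": [
    {"tx":0,"ty":0,"tz":-1,"ax":0,"ay":0,"az":0,"claw":20},
    {"tx":0,"ty":0,"tz":-1,"ax":0,"ay":0,"az":0,"claw":50},
    {"tx":0,"ty":0,"tz":-1,"ax":0,"ay":0,"az":0,"claw":50},
    {"tx":0,"ty":0,"tz":-1,"ax":0,"ay":0,"az":0,"claw":50},
    {"tx":0,"ty":0,"tz":-1,"ax":0,"ay":0,"az":0,"claw":50},
    {"tx":0,"ty":0,"tz":-15,"ax":0,"ay":0,"az":0,"claw":50},
    {"tx":0,"ty":0,"tz":-37,"ax":0,"ay":0,"az":0,"claw":60},
    {"tx":0,"ty":0,"tz":-62,"ax":0,"ay":0,"az":0,"claw":60},
    {"tx":0,"ty":0,"tz":-87,"ax":0,"ay":0,"az":0,"claw":60},
    {"tx":-12,"ty":8,"tz":-105,"ax":0,"ay":0,"az":0,"claw":60},
    {"tx":-30,"ty":22,"tz":-113,"ax":0,"ay":0,"az":0,"claw":60},
    {"tx":-52,"ty":40,"tz":-113,"ax":0,"ay":0,"az":0,"claw":60}
  ]
}}

```text
time_s: 22.62
tcp_pos: [0.4648, 0.1166, 0.178]
ee_rot: [[-0.451, -0.892, 0.004], [-0.892, 0.451, 0.002], [-0.004, -0.003, -1.0]]
wrist_force: [0.9, 0.3, 0.1]
gripper_width: 0.688
gripper_force: 0.0
```

```bash
python3 go.py .437 .2672 .040 -2.036
```

```text
t 22.62 tcp [0.4648 0.1166 0.178 ] xyaw -2.039 tilt [0.0044 0.0024] j [ 33.6  10.  -23.4   0.  -56.3 -60.4] F [0.9 0.3 0.1] w 59.9 gf 0.0
d [-121.3   93.1  138.2] rot [-0.0029  0.0041 -0.0028]
```

Call:
{"method": "servo_tool", "body": {
  "deltas": [
    {"tx":-20,"ty":15,"tz":0,"ax":0,"ay":0,"az":0,"claw":60},
    {"tx":-40,"ty":31,"tz":0,"ax":0,"ay":0,"az":0,"claw":60},
    {"tx":-60,"ty":46,"tz":0,"ax":0,"ay":0,"az":0,"claw":60},
    {"tx":-80,"ty":61,"tz":0,"ax":0,"ay":0,"az":0,"claw":60},
    {"tx":-98,"ty":75,"tz":5,"ax":0,"ay":0,"az":0,"claw":60},
    {"tx":-111,"ty":86,"tz":15,"ax":0,"ay":0,"az":0,"claw":60},
    {"tx":-118,"ty":92,"tz":28,"ax":0,"ay":0,"az":0,"claw":60},
    {"tx":-119,"ty":92.5,"tz":38,"ax":0,"ay":0,"az":0,"claw":60},
    {"tx":-119,"ty":92.5,"tz":40,"ax":0,"ay":0,"az":0,"claw":60},
    {"tx":-119,"ty":92.5,"tz":40,"ax":0,"ay":0,"az":0,"claw":60}
  ]
}}

```text
time_s: 23.45
tcp_pos: [0.434, 0.2628, 0.1347]
ee_rot: [[-0.45, -0.893, -0.002], [-0.893, 0.45, -0.002], [0.003, 0.001, -1.0]]
wrist_force: [-1.0, 0.2, -0.4]
gripper_width: 0.688
gripper_force: 0.0
```

```bash
python3 go.py .437 .2672 .040 -2.036
```

```text
t 23.45 tcp [0.434  0.2628 0.1347] xyaw -2.037 tilt [-0.0019 -0.0021] j [ 49.6  15.7 -22.9  -0.  -51.5 -76.3] F [-1.   0.2 -0.4] w 59.9 gf 0.0
d [-5.5 -0.8 94.7] rot [ 0.0008 -0.0028 -0.001 ]
```

Call:
{"method": "servo_tool", "body": {
  "deltas": [
    {"tx":-3,"ty":0,"tz":10,"ax":0,"ay":0,"az":0,"claw":60},
    {"tx":-5,"ty":0,"tz":28,"ax":0,"ay":0,"az":0,"claw":60},
    {"tx":-5,"ty":0,"tz":48,"ax":0,"ay":0,"az":0,"claw":60},
    {"tx":-5,"ty":0,"tz":68,"ax":0,"ay":0,"az":0,"claw":60},
    {"tx":-5,"ty":0,"tz":85,"ax":0,"ay":0,"az":0,"claw":60},
    {"tx":-5,"ty":0,"tz":95,"ax":0,"ay":0,"az":0,"claw":60},
    {"tx":-5,"ty":0,"tz":96,"ax":0,"ay":0,"az":0,"claw":60},
    {"tx":-5,"ty":0,"tz":96,"ax":0,"ay":0,"az":0,"claw":60},
    {"tx":-5,"ty":0,"tz":96,"ax":0,"ay":0,"az":0,"claw":30},
    {"tx":-5,"ty":0,"tz":96,"ax":0,"ay":0,"az":0,"claw":20},
    {"tx":-5,"ty":0,"tz":96,"ax":0,"ay":0,"az":0,"claw":20},
    {"tx":-5,"ty":0,"tz":96,"ax":0,"ay":0,"az":0,"claw":20}
  ]
}}

```text
time_s: 24.45
tcp_pos: [0.437, 0.2686, 0.0405]
ee_rot: [[-0.449, -0.893, 0.001], [-0.893, 0.449, 0.001], [-0.002, -0.0, -1.0]]
wrist_force: [0.6, 0.3, -0.4]
gripper_width: 0.471
gripper_force: 0.0
```

Call:
{"method": "servo_tool", "body": {
  "deltas": [
    {"tx":0,"ty":0,"tz":0,"ax":0,"ay":0,"az":0,"claw":20},
    {"tx":0,"ty":0,"tz":0,"ax":0,"ay":0,"az":0,"claw":20},
    {"tx":0,"ty":0,"tz":0,"ax":0,"ay":0,"az":0,"claw":20},
    {"tx":0,"ty":0,"tz":0,"ax":0,"ay":0,"az":0,"claw":20}
  ]
}}

```text
time_s: 24.78
tcp_pos: [0.4368, 0.2684, 0.04]
ee_rot: [[-0.449, -0.893, 0.0], [-0.893, 0.449, 0.0], [-0.0, -0.0, -1.0]]
wrist_force: [-0.2, 0.1, 1.4]
gripper_width: 0.305
gripper_force: 30.0
```

```bash
python3 go.py .5025 .1032 .18 -2.036
python3 - <<'E'
from h import *
t=capture("top");cv2.imwrite("pics/t7.png",t);I=cv2.resize(t[160:245,300:415],None,fx=6,fy=6,interpolation=cv2.INTER_CUBIC);cv2.imwrite("pics/v7.png",I)
E
```

```text
t 24.78 tcp [0.4368 0.2684 0.04  ] xyaw -2.037 tilt [0.0003 0.0003] j [ 49.7  23.6 -28.2   0.  -38.1 -76.4] F [-0.2  0.1  1.4] w 26.5 gf 30.0
d [ 118.  -132.9 -140. ] rot [-0.0001  0.0004 -0.0006]
```

View pics/v7.png

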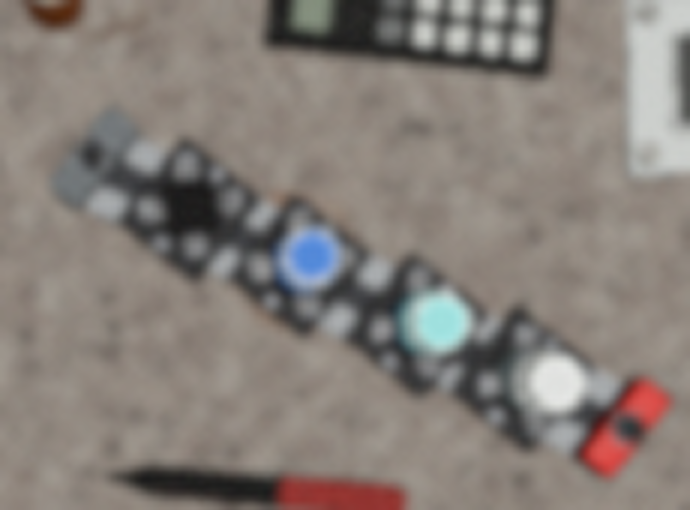

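Three are in place. Clip_1's seat at (190,208) puts clip_1 at about (0.5025, 0.102).

Call:
{"method": "servo_tool", "body": {
  "deltas": [
    {"tx":0,"ty":0,"tz":-5,"ax":0,"ay":0,"az":0,"claw":20},
    {"tx":0,"ty":0,"tz":-20,"ax":0,"ay":0,"az":0,"claw":20},
    {"tx":0,"ty":0,"tz":-42,"ax":0,"ay":0,"az":0,"claw":20},
    {"tx":0,"ty":0,"tz":-66,"ax":0,"ay":0,"az":0,"claw":20},
    {"tx":2,"ty":-2,"tz":-90,"ax":0,"ay":0,"az":0,"claw":20},
    {"tx":8,"ty":-9,"tz":-112,"ax":0,"ay":0,"az":0,"claw":20},
    {"tx":18,"ty":-20,"tz":-130,"ax":0,"ay":0,"az":0,"claw":20},
    {"tx":31,"ty":-35,"tz":-138,"ax":0,"ay":0,"az":0,"claw":20},
    {"tx":46,"ty":-52,"tz":-140,"ax":0,"ay":0,"az":0,"claw":20},
    {"tx":61,"ty":-69,"tz":-140,"ax":0,"ay":0,"az":0,"claw":20},
    {"tx":76,"ty":-85,"tz":-140,"ax":0,"ay":0,"az":0,"claw":20},
    {"tx":90,"ty":-101,"tz":-140,"ax":0,"ay":0,"az":0,"claw":20}
  ]
}}

```text
time_s: 25.83
tcp_pos: [0.4864, 0.1412, 0.18]
ee_rot: [[-0.449, -0.893, -0.0], [-0.893, 0.449, 0.0], [-0.0, 0.0, -1.0]]
wrist_force: [0.6, 0.2, -0.3]
gripper_width: 0.309
gripper_force: 30.0
```

Call:
{"method": "servo_tool", "body": {
  "deltas": [
    {"tx":12,"ty":-13,"tz":0,"ax":0,"ay":0,"az":0,"claw":20},
    {"tx":20,"ty":-23,"tz":0,"ax":0,"ay":0,"az":0,"claw":20},
    {"tx":26,"ty":-29,"tz":4,"ax":0,"ay":0,"az":0,"claw":20},
    {"tx":29,"ty":-32.5,"tz":14,"ax":0,"ay":0,"az":0,"claw":20},
    {"tx":29,"ty":-32.5,"tz":28,"ax":0,"ay":0,"az":0,"claw":20},
    {"tx":29,"ty":-32.5,"tz":42,"ax":0,"ay":0,"az":0,"claw":20},
    {"tx":29,"ty":-32.5,"tz":53,"ax":0,"ay":0,"az":0,"claw":20},
    {"tx":29,"ty":-32.5,"tz":59,"ax":0,"ay":0,"az":0,"claw":20},
    {"tx":29,"ty":-32.5,"tz":60,"ax":0,"ay":0,"az":0,"claw":20},
    {"tx":29,"ty":-32.5,"tz":60,"ax":0,"ay":0,"az":0,"claw":20},
    {"tx":29,"ty":-32.5,"tz":60,"ax":0,"ay":0,"az":0,"claw":20}
  ]
}}

```text
time_s: 26.75
tcp_pos: [0.5028, 0.1023, 0.1201]
ee_rot: [[-0.449, -0.894, 0.001], [-0.894, 0.449, 0.0], [-0.001, -0.001, -1.0]]
wrist_force: [0.2, -0.4, 0.1]
gripper_width: 0.306
gripper_force: 30.0
```

```bash
python3 go.py .5025 .102 .064 -2.036
```

```text
t 26.75 tcp [0.5028 0.1023 0.1201] xyaw -2.036 tilt [0.0008 0.0002] j [ 29.6  17.1 -23.3   0.  -49.5 -56.3] F [ 0.2 -0.4  0.1] w 26.6 gf 30.0
d [ 0.4  0.2 56.1] rot [-0.0006  0.0005 -0.0002]
```

Call:
{"method": "servo_tool", "body": {
  "deltas": [
    {"tx":0,"ty":0,"tz":10,"ax":0,"ay":0,"az":0,"claw":20},
    {"tx":0,"ty":0,"tz":20,"ax":0,"ay":0,"az":0,"claw":20},
    {"tx":0,"ty":0,"tz":28,"ax":0,"ay":0,"az":0,"claw":20},
    {"tx":0,"ty":0,"tz":33,"ax":0,"ay":0,"az":0,"claw":20},
    {"tx":0,"ty":0,"tz":37,"ax":0,"ay":0,"az":0,"claw":20},
    {"tx":0,"ty":0,"tz":40,"ax":0,"ay":0,"az":0,"claw":20},
    {"tx":0,"ty":0,"tz":42,"ax":0,"ay":0,"az":0,"claw":20},
    {"tx":0,"ty":0,"tz":43,"ax":0,"ay":0,"az":0,"claw":20},
    {"tx":0,"ty":0,"tz":43,"ax":0,"ay":0,"az":0,"claw":20}
  ]
}}

```text
time_s: 27.5
tcp_pos: [0.5028, 0.1017, 0.0776]
ee_rot: [[-0.449, -0.894, 0.0], [-0.894, 0.449, -0.001], [0.0, -0.001, -1.0]]
wrist_force: [-2.1, -0.8, 4.4]
gripper_width: 0.307
gripper_force: 30.0
```

```bash
python3 go.py .5025 .102 .064 -2.036;python3 -c "
from h import *
print(sense()['moment'])"
```

```text
t 27.5 tcp [0.5028 0.1017 0.0776] xyaw -2.036 tilt [ 0.0005 -0.0005] j [ 29.6  20.4 -26.1   0.1 -43.5 -56.3] F [-2.1 -0.8  4.4] w 26.7 gf 30.0
d [-0.1  0.4 13.6] rot [-0.0006 -0.0003 -0.0004]
[-0.43523501  0.35940067 -0.06785904]
```

Only a small x offset remains, so nudge about -0.6 mm and push to the seat.

Call:
{"method": "servo_tool", "body": {
  "deltas": [
    {"tx":0.4,"ty":0.5,"tz":3,"ax":0,"ay":0,"az":0,"claw":20},
    {"tx":0.4,"ty":0.5,"tz":6,"ax":0,"ay":0,"az":0,"claw":20},
    {"tx":0.4,"ty":0.5,"tz":9,"ax":0,"ay":0,"az":0,"claw":20},
    {"tx":0.4,"ty":0.5,"tz":11,"ax":0,"ay":0,"az":0,"claw":20},
    {"tx":0.4,"ty":0.5,"tz":13,"ax":0,"ay":0,"az":0,"claw":20},
    {"tx":0.4,"ty":0.5,"tz":14.5,"ax":0,"ay":0,"az":0,"claw":20},
    {"tx":0.4,"ty":0.5,"tz":14.5,"ax":0,"ay":0,"az":0,"claw":20}
  ]
}}

```text
time_s: 28.08
tcp_pos: [0.5025, 0.1018, 0.0638]
ee_rot: [[-0.448, -0.894, 0.001], [-0.894, 0.448, -0.001], [0.0, -0.001, -1.0]]
wrist_force: [-2.3, -2.1, 12.4]
gripper_width: 0.306
gripper_force: 30.0
```

```bash
python3 go.py .5025 .102 .064 -2.036;python3 -c "
from h import *
print(sense()['moment'])"
```

```text
t 28.08 tcp [0.5025 0.1018 0.0638] xyaw -2.036 tilt [ 0.0011 -0.0005] j [ 29.6  21.5 -27.    0.1 -41.4 -56.3] F [-2.3 -2.1 12.4] w 26.6 gf 30.0
d [-0.2  0.1 -0.2] rot [-0.0012 -0.      0.0003]
[-0.63710261  0.79117337 -0.00772095]
```

Seated. Release, rise, and back away along -tx.

Call:
{"method": "servo_tool", "body": {
  "deltas": [
    {"tx":0,"ty":0,"tz":-1,"ax":0,"ay":0,"az":0,"claw":20},
    {"tx":0,"ty":0,"tz":-1,"ax":0,"ay":0,"az":0,"claw":50},
    {"tx":0,"ty":0,"tz":-1,"ax":0,"ay":0,"az":0,"claw":50},
    {"tx":0,"ty":0,"tz":-1,"ax":0,"ay":0,"az":0,"claw":50},
    {"tx":0,"ty":0,"tz":-1,"ax":0,"ay":0,"az":0,"claw":50},
    {"tx":0,"ty":0,"tz":-15,"ax":0,"ay":0,"az":0,"claw":50},
    {"tx":0,"ty":0,"tz":-37,"ax":0,"ay":0,"az":0,"claw":60},
    {"tx":0,"ty":0,"tz":-62,"ax":0,"ay":0,"az":0,"claw":60},
    {"tx":0,"ty":0,"tz":-87,"ax":0,"ay":0,"az":0,"claw":60},
    {"tx":-12,"ty":0,"tz":-108,"ax":0,"ay":0,"az":0,"claw":60},
    {"tx":-35,"ty":0,"tz":-120,"ax":0,"ay":0,"az":0,"claw":60},
    {"tx":-60,"ty":0,"tz":-125,"ax":0,"ay":0,"az":0,"claw":60}
  ]
}}

```text
time_s: 29.08
tcp_pos: [0.5298, 0.156, 0.1899]
ee_rot: [[-0.45, -0.893, 0.004], [-0.893, 0.45, 0.002], [-0.004, -0.002, -1.0]]
wrist_force: [1.3, -0.1, -0.2]
gripper_width: 0.683
gripper_force: 0.0
```

Call:
{"method": "servo_tool", "body": {
  "deltas": [
    {"tx":-30,"ty":0,"tz":0,"ax":0,"ay":0,"az":0,"claw":60},
    {"tx":-60,"ty":0,"tz":0,"ax":0,"ay":0,"az":0,"claw":60},
    {"tx":-90,"ty":0,"tz":0,"ax":0,"ay":0,"az":0,"claw":60},
    {"tx":-120,"ty":0,"tz":0,"ax":0,"ay":0,"az":0,"claw":60},
    {"tx":-145,"ty":0,"tz":0,"ax":0,"ay":0,"az":0,"claw":60},
    {"tx":-160,"ty":0,"tz":0,"ax":0,"ay":0,"az":0,"claw":60},
    {"tx":-165,"ty":0,"tz":0,"ax":0,"ay":0,"az":0,"claw":60},
    {"tx":-165,"ty":0,"tz":0,"ax":0,"ay":0,"az":0,"claw":60},
    {"tx":-165,"ty":0,"tz":0,"ax":0,"ay":0,"az":0,"claw":60},
    {"tx":-165,"ty":0,"tz":0,"ax":0,"ay":0,"az":0,"claw":60}
  ]
}}

```text
time_s: 29.92
tcp_pos: [0.6024, 0.3018, 0.1872]
ee_rot: [[-0.45, -0.893, -0.001], [-0.893, 0.45, -0.0], [0.001, 0.0, -1.0]]
wrist_force: [-0.7, -0.0, 0.7]
gripper_width: 0.69
gripper_force: 0.0
```

Run:
```python
from h import *
t=capture("top");s=capture("side")
a=cv2.resize(t[160:250,300:415],None,fx=4,fy=4,interpolation=cv2.INTER_CUBIC);b=cv2.resize(s[160:310,270:355],None,fx=3.9,fy=3.9,interpolation=cv2.INTER_CUBIC)
I=np.zeros((600,800,3),np.uint8);I[:a.shape[0],:460]=a;I[:b.shape[0],465:465+b.shape[1]]=b[:,:335]
cv2.imwrite("pics/v8.png",I);print(sense()["time_s"],sense()["tcp_pos"])
```

```text
30.0167 [0.6026606  0.30179757 0.18770232]
```

View pics/v8.png

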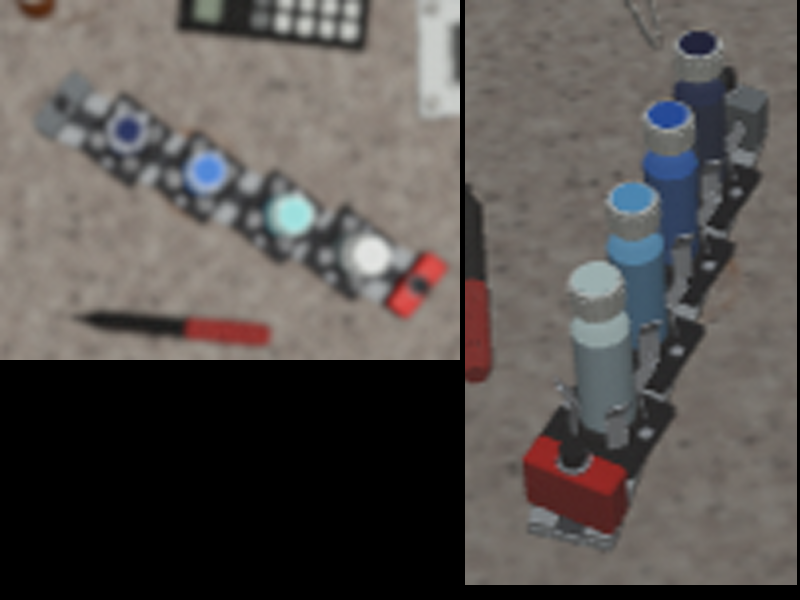

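All four stand upright, running from palest at the red end to darkest at the grey end, and the arm is clear.

```bash
python3 -c "
from station import *
print(finish_job())"
```

```text
the job is handed in; nothing more can be done
None
```

All four standards are pressed into the clips and released, palest beside the red stop through to darkest at the grey end; the job is handed in at about 30 s with the arm clear, and no verdict was returned.

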